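Lay out the parts kit beside the screwdriving machine

ROBOT

A 6-joint arm with a two-finger parallel gripper is mounted at the origin on the work surface. World frame = base frame: x ahead of the robot, y to its left, z up, the work surface at z = 0. Lengths are in mm, angles in degrees, forces in N, time in s.
With the tool pointing down it reaches from about 350 to 850 mm from the base axis. Payload 8.1 kg.
Tool frame: the origin (TCP) lies on the centre line of the jaws, within the pads' length; the fingertips stand 19 mm ahead of it and the grasp point (between the pads) is the TCP; z points along the fingers, y is the line along which they close (so a half turn about z gives the same grasp; the last joint's range is limited). The gripper opens to 85 mm and grips with 20 to 120 N. Pads are 22 mm wide; open, the fingers measure 114 mm over their backs; the gripper's body (76 mm by 85 mm) begins 54 mm behind the grasp point. The pads swing forward as they close: fully open they stand 13 mm farther back than shut.
Start: joints at [72.284, 7.471, 85.268, -0, 87.261, -4.893], TCP at [133.139, 585.046, 250.292] pointing down, gripper open.
Joint ranges: [-169.43, 169.43], [-51.17, 129.36], [1.28, 143.12], [-76.62, 256.62], [0, 156.53], [-152.29, 152.29]. Speed limits (degrees/s): [136.94, 136.94, 159.86, 180, 180, 180].

INTERFACE

Orientations are given as [roll, pitch, yaw] about the fixed x, y, z axes, in that order (R = Rz(yaw) Ry(pitch) Rx(roll)).
In Python, from bench import r gives the robot as it stands. The module is installed in compiled form; this text tells all that it offers.
- The arm moves only by the tool servo_tool, never from a script. Its arguments are lists of equal length, an entry for each row: "fingers": the finger opening in m, from 0 to 0.0854; "linear": the shift along the tool's x, y, z in m, a list of three; "rotation": the turn, a rotation vector about the tool's x, y, z in degrees, a list of three. A call has 1 to 10 rows; each row is the pose to reach, as a shift and turn from the pose commanded when the call began, along the tool's axes at that moment; what a row does not reach only later rows make up. A row lasts 1/10 s, in which the tool goes at most 50 mm and 8.59 degrees, less where a joint would pass 70% of its speed; a pose out of reach is approached as far as the arm can. A call with a gripper value outside its range is refused whole. The fingers move at their own pace and stop on an object; "force" is the grip in N (left out, the last holds). Time passes only in rows, so rows that repeat a pose let the fingers close. It gives the time, the measured TCP pose, the force, the opening and the grip force at its end, in the units of the state.
- r.sense(): the state, without advancing time (a new reading comes with each control period).
- r.snapshot(name): name is "side" or "top" or "wrist"; returns a dict with "frame" (480x640x3 uint8, red, green, blue), "fx", "fy", "cx", "cy" (pixels), "camera_from_world" (4x4, takes a point from world to camera coordinates). Camera axes: x right, y up, looking along -z (the intrinsics and any distortion apply to the point x, -y, -z); pixel columns grow to the right and rows downward; lengths in mm; the calibration is good to about 2 mm. A picture is of the moment at which its call begins. There is no depth.
- r.hand_in(): hands the job in; it is judged then, once.
The state is a dict: "time": time; "joint_pos": joint angles; "qd": joint speeds; "joint_efforts": joint torques, N m; "tool_pos": TCP position; "tcp_rot": TCP orientation; "ft_force": force on the tool from outside, world axes, zero at the start; "wrist_torque": the same for the moment, N m; "finger_gap": finger opening in mm; "grip_force": force on a finger pad.
Only numpy, scipy, OpenCV 4.12 (cv2) and the standard library are available. Lean on these libraries where they do the work, as an engineer would, in place of code of your own. Each camera call takes 0.05 s, during which the arm holds its last target. There are 200 camera calls.

TASK

Lay out the kit for the next display panel: gently set the silver power supply, the blue control box and the orange-capped screw jar each flat and upright inside the tray that matches its shape and colour (green oblong, blue square, orange ring). Take the black display module out of its slotted stand and lean it, centred, against the two dark-red posts of the rest, its foot on the base plate just inside the amber lip. Drop nothing, and leave the tape roll and the loose amber block where they lie.

Things in the scene. Friction and masses are not known exactly. Their poses are not given: they have to be found in the camera images.
- psu_center (a point): Centre (22 mm above its underside) of the loose power supply: a silver metal box 100 (x) x 46 (y) x 44 mm high with dark vent slots and a green terminal strip on top. About 0.35 kg. x runs along its length, z up. It belongs in the green oblong tray, either way round.
- ctrl_center (a point): Centre (23 mm above its underside) of the loose control box: blue, 56 x 56 mm and 46 mm high, with a white label patch and three green dots on top; x and y along its sides, z up. About 0.16 kg. It belongs in the blue square tray, any side forward.
- jar_center (a point): Centre (35 mm above its underside) of the loose screw jar: an upright white cylinder 52 mm in diameter and 70 mm high over all, the top 18 mm an orange cap of the same diameter. About 0.22 kg. It belongs in the orange ring tray.
- panel_center (a point): Centre of the loose display module: flat black plate 12 mm thick (x), 120 wide (y), 130 high (z, up), 0.24 kg, grey ribs on its +x face. It starts upright in a fixed dark-red stand (62 x 124 mm, 34 high; slot 16 wide, 24 deep; lower edge 10 mm above the table): pinch it across its thickness at the middle of its top edge, lift straight up. Goes on the rest, either face out.
- psu_nest: Fixed green-rimmed oblong tray for the power supply; origin at the centre of its underside, on the table. Inside 118 mm (x) x 64 mm (y), black floor 4 mm above the table, rim 6 mm thick rising to 10 mm above the table.
- ctrl_nest: Fixed blue-rimmed square tray for the control box; origin at the centre of its underside. Inside 74 x 74 mm, sides along x and y, black floor 4 mm above the table, rim 6 mm thick rising to 10 mm.
- jar_nest: Fixed orange-rimmed round tray for the screw jar; origin at the centre of its underside. Inside diameter 72 mm, black floor 4 mm above the table, rim 6 mm thick rising to 10 mm.
- rest: Fixed leaning rest; origin on the table, mid-channel. Base plate top 8 mm up, x -46 to 40, y +-70 mm. Two dark-red posts 16 thick, 32 wide, at y = +-46, rise to 88 mm; their leaning faces at x = -20 look to +x. The 60 mm gap between has a crossbar to 30 mm up. Amber lip 16 mm up, inner face x = +20. Module foot on the plate, nearer lip than posts, width along y, top leaning to -x 15 to 20 deg.
- tape: Bystander: loose yellow tape roll lying flat, 90 mm in diameter, 24 mm high; origin at the centre of its underside. Not to be moved.
- block: Bystander: loose amber locating block lying on the table, 110 mm (x) x 24 mm (y) x 45 mm high, with two brass dots on top; origin at the centre of its underside. Not to be moved.
Things that resemble listed ones, but are neither listed nor needed, are in the scene too. What is shaped like the ctrl_nest but pink is not meant.

How it is judged:
By the outcome, as a careful person would: the job done as asked, in the order asked, and still so for the second after the job is handed in, with the robot touching nothing.
It also fails if it takes over 128 s, if anything falls off the work surface, if the arm or the gripper's body presses on something with over 40 N, if the wrist force passes 120 N, or if a joint passes its speed limit or range.

## Working session

There is one attempt and no reset: what is moved stays moved. The work goes in short steps, Python scripts to look and compute and a tool call to move; the robot and the scene stay as the last step left them, time stands still between calls to the robot, and variables do not carry over. Pictures are saved under pics/ and viewed, at most 20 in all, crops included, and the job is handed in when it is done.

Besides the shell and the picture viewer there is one more tool, called after ">>>" as name(argument=value, ...) on one line, values as JSON. servo_tool: Moves the arm, as the interface text tells. Its arguments: {"type":"object","properties":{"fingers":{"type":"array","items":{"type":"number"}},"linear":{"type":"array","items":{"type":"array","items":{"type":"number"}}},"rotation":{"type":"array","items":{"type":"array","items":{"type":"number"}}},"force":{"type":"number"}},"required":["fingers","linear","rotation"]}

```bash
mkdir -p pics; cat > h.py <<'E'
import numpy as np, cv2, pickle
from bench import r
def snap(n, f):
    s=r.snapshot(n); cv2.imwrite('pics/'+f+'.png', cv2.cvtColor(s['frame'],cv2.COLOR_RGB2BGR))
    pickle.dump(s,open(f+'.pkl','wb')); return s
def load(f): return pickle.load(open(f+'.pkl','rb'))
def ray(s,u,v):
    T=np.array(s['camera_from_world']); d=np.array([(u-s['cx'])/s['fx'],-(v-s['cy'])/s['fy'],-1.0])
    return -T[:3,:3].T@T[:3,3], T[:3,:3].T@d
def onz(s,u,v,z):
    o,d=ray(s,u,v); return o+d*(z-o[2])/d[2]
def proj(s,p):
    T=np.array(s['camera_from_world']); c=T[:3,:3]@np.array(p)+T[:3,3]
    return np.array([s['cx']+s['fx']*c[0]/-c[2], s['cy']+s['fy']*-c[1]/-c[2]])
def tri(s1,p1,s2,p2):
    o1,d1=ray(s1,*p1);o2,d2=ray(s2,*p2)
    a=np.linalg.lstsq(np.stack([d1,-d2],1),o2-o1,rcond=None)[0]
    A=o1+d1*a[0];B=o2+d2*a[1]; return (A+B)/2,np.linalg.norm(A-B)
E
python3 - <<'E'
from h import *
for n in ['top','side','wrist']:
    s=snap(n,n+'0'); print({k:v for k,v in s.items() if k!='frame'})
print(r.sense())
E
```

```text
{'fx': 468.4652071902888, 'fy': 468.4652071902888, 'cx': 316.476792330669, 'cy': 244.27971048283936, 'camera_from_world': array([[ 3.14028661e-02, -9.99443558e-01, -1.12443173e-02,
        -5.94552749e+00],
       [ 9.93316388e-01,  2.99562659e-02,  1.11468268e-01,
        -6.33629409e+02],
       [-1.11069404e-01, -1.46695877e-02,  9.93704378e-01,
        -1.43203107e+03],
       [ 0.00000000e+00,  0.00000000e+00,  0.00000000e+00,
         1.00000000e+00]])}
{'fx': 621.2641559425182, 'fy': 621.2641559425182, 'cx': 320.3456477842757, 'cy': 239.48019070127364, 'camera_from_world': array([[ 7.91184783e-01, -6.11565283e-01,  3.81368598e-03,
        -5.12511654e+02],
       [ 4.61692843e-01,  6.01360446e-01,  6.52077704e-01,
        -3.14605146e+02],
       [-4.01081486e-01, -5.14153205e-01,  7.58142548e-01,
        -1.36517708e+03],
       [ 0.00000000e+00,  0.00000000e+00,  0.00000000e+00,
         1.00000000e+00]])}
{'fx': 384.498846989889, 'fy': 384.498846989889, 'cx': 320.85527659797555, 'cy': 243.1608874092246, 'camera_from_world': array([[ 2.21541785e-01,  9.75147780e-01, -2.45839
[... 282 characters left out ...]
0e+00]])}
{'time': 0.15, 'joint_pos': array([ 7.22836924e+01,  7.50628165e+00,  8.53165755e+01,  2.27416163e-03,
        8.72600850e+01, -4.89268891e+00]), 'qd': array([-0.12046769,  0.03025372, -0.27199484, -0.04481016, -0.07340451,
        0.0414618 ]), 'joint_efforts': array([ 9.93986323e-04, -5.70062363e+01, -5.01161313e+01, -1.32138043e-04,
        9.53187671e-03,  2.84400795e-05]), 'tool_pos': array([133.00994711, 584.66379962, 249.4581578 ]), 'tcp_rot': array([-1.79917554e+02, -9.33724060e-03,  1.67176264e+02]), 'ft_force': array([-0.16409101, -0.42809684,  0.25766053]), 'wrist_torque': array([ 0.01183062,  0.00582322, -0.01134165]), 'grip_force': 0.0, 'finger_gap': 85.58932693492663}
```

View pics/top0.png

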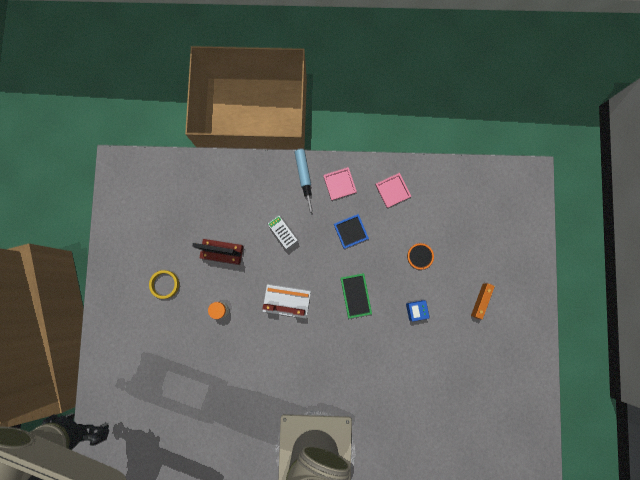

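View pics/side0.png

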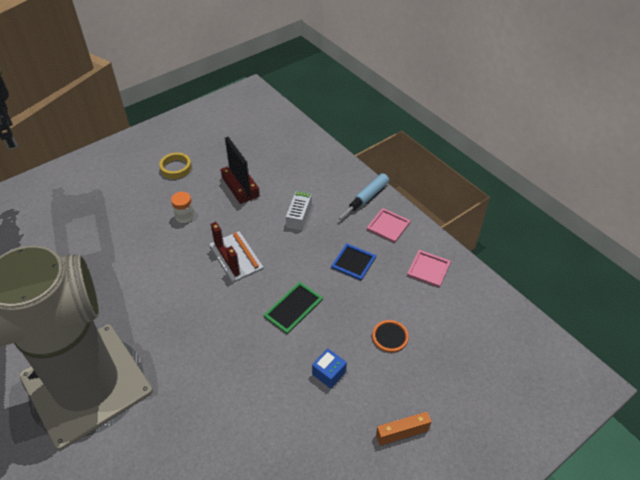

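Top view: the PSU candidates are the silver box (283,232) and the white rest plate (287,300). The ctrl box is blue at (417,311), against the blue tray (351,231) and the light-blue screwdriver (303,172). The jar cap is orange at (217,311), against the amber block (484,301) and the orange ring (421,256). The panel is the black plate in its stand (220,250). The pink trays (340,184) and (393,190) are decoys. By description I choose the PSU at (283,232), ctrl at (417,311), jar at (217,311) and panel at (220,250).

```bash
cat >> h.py <<'E'
def blobs(s,lo,hi,minA=25,roi=None):
    hsv=cv2.cvtColor(s['frame'],cv2.COLOR_RGB2HSV); m=cv2.inRange(hsv,np.array(lo),np.array(hi))
    if roi: k=np.zeros_like(m);k[roi[1]:roi[3],roi[0]:roi[2]]=255;m&=k
    cs,_=cv2.findContours(m,cv2.RETR_EXTERNAL,cv2.CHAIN_APPROX_NONE)
    return [c.reshape(-1,2) for c in cs if len(c)>2 and cv2.contourArea(c)>=minA]
def rectz(s,c,z):
    P=np.array([onz(s,u,v,z)[:2] for u,v in c],np.float32); (c0,wh,a)=cv2.minAreaRect(P)
    if wh[0]<wh[1]: wh=wh[::-1];a+=90
    return np.round([*c0,*wh,(a+90)%180-90],1)
R={'green':((50,120,60),(75,255,255)),'blue':((108,140,60),(125,255,255)),'orange':((5,150,120),(18,255,255)),'yellow':((22,140,100),(32,255,255)),'dred':((0,120,30),(4,255,200))}
E
python3 - <<'E'
from h import *
for n in ['top0','side0']:
    s=load(n)
    for k,(lo,hi) in R.items():
        for c in blobs(s,lo,hi):
            x,y,w,h=cv2.boundingRect(c)
            if n=='top0' and not(95<x<560 and 148<y<400): continue
            if n=='side0' and k=='green' and not (230<x<340): continue
            print(n,k,(x+w/2,y+h/2),w,h,rectz(s,c,10 if k in('green','blue')else 40))
s,t=load('top0')['frame'],load('side0')['frame']
f=lambda i,x0,y0,w,h:cv2.resize(i[y0:y0+h,x0:x0+w],(400,300),interpolation=cv2.INTER_CUBIC)
a=np.vstack([np.hstack([f(s,190,205,120,90),f(s,180,270,120,90)]),np.hstack([f(t,200,130,120,90),f(s,330,215,120,90)])])
cv2.imwrite('pics/c1.png',a[:,:,::-1])
E
```

```text
top0 green (356.5, 296.0) 31 44 [ 478.3 -114.6  128.3   75.    12.4]
top0 blue (417.5, 311.0) 23 20 [ 437.4 -308.4   62.1   57.2  -78. ]
top0 blue (351.5, 232.0) 35 34 [682.1 -94.   85.1  84.8 -66.2]
top0 orange (216.5, 310.5) 17 17 [420.  316.6  49.7  48.8 -88.2]
top0 orange (288.0, 292.5) 40 9 [482.3  98.4 123.1   7.7  82.9]
top0 orange (484.5, 301.5) 19 35 [ 474.1 -507.2  109.6   23.3  -20.7]
top0 orange (421.0, 256.5) 26 27 [ 606.2 -309.1   80.1   78.2  -43.9]
top0 yellow (163.0, 284.5) 28 29 [494.7 487.5  87.1  84.1   3.7]
top0 dred (286.5, 310.0) 37 10 [428.7 100.6 110.5  14.7  83. ]
top0 dred (220.5, 257.5) 41 13 [584.1 313.8 125.9  22.3  83. ]
top0 dred (222.5, 246.5) 39 15 [623.3 308.3 126.4  25.1  78.1]
side0 green (293.0, 308.0) 58 50 [ 473.6 -118.   130.    76.1   13. ]
side0 blue (329.5, 368.5) 33 39 [ 440.3 -298.8   71.6   67.5   11.4]
side0 blue (354.0, 262.0) 44 36 [677.2 -98.4  89.7  85.6  23.8]
side0 orange (404.5, 424.5) 53 25 [ 470.7 -506.1  109.4   22.9  -20.5]
side0 orange (390.5, 335.5) 35 31 [ 590.2 -331.3   79.3   76.8   49.1]
side0 orange (246.0, 250.0) 24 34 [468.6  79.6 125.4   7.3  82.9]
side0 orange (180.5, 199.0) 19 14 [428.4 335.3  49.6  49.1 -37.5]
side0 yellow (175.0, 163.5) 30 21 [485.2 469.9  86.5  82.   60.1]
side0 dred (225.5, 249.0) 27 52 [431.  114.1 182.1  30.3  82.6]
side0 dred (254.0, 190.0) 8 10 [604.1 243.3  35.4  19.2  56.1]
side0 dred (235.0, 185.5) 28 35 [573.3 295.4 146.6  31.8  83.2]
```

View pics/c1.png

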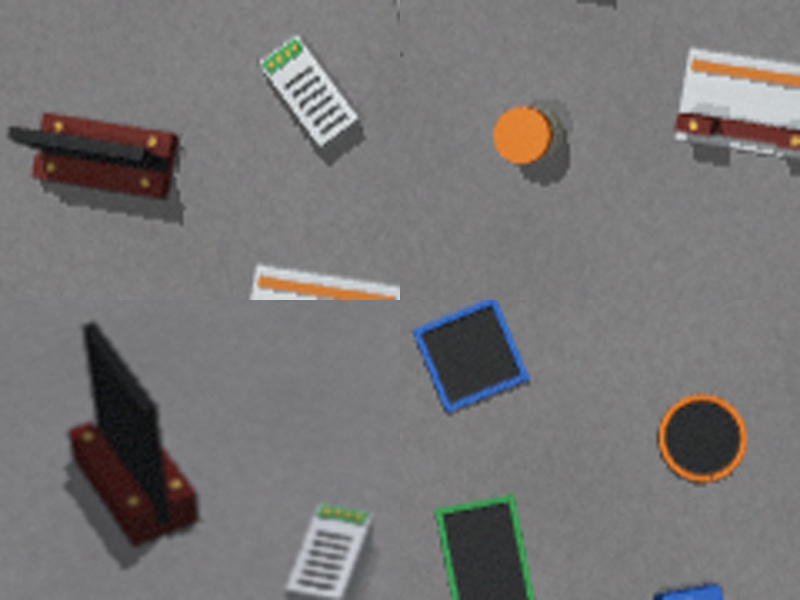

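The crops confirm the picks: silver PSU with vents and green strip, orange-capped jar, black panel in its dark-red stand, and blue, orange and green trays. Rest posts are on the robot side, lip on the far side.

```bash
cat >> h.py <<'E'
from scipy.spatial.transform import Rotation as Ro
def plan(x,y,z,yaw,tilt=None):
    """shift (m, tool axes) and rotvec (deg, tool axes) from measured pose to target"""
    s=r.sense(); p=s['tool_pos']; R0=Ro.from_euler('xyz',s['tcp_rot'],degrees=True)
    R1=Ro.from_euler('xyz',[180,0,yaw],degrees=True)
    if tilt is not None: R1=tilt*R1
    d=R0.inv().apply(np.array([x,y,z])-p)/1000; w=(R0.inv()*R1).as_rotvec(degrees=True)
    print('lin',np.round(d,4),'rot',np.round(w,2),'dist',round(np.linalg.norm(d)*1000),'from',np.round(p,1),np.round(s['tcp_rot'],1),'gap',round(s['finger_gap'],1),'t',s['time'],'j',np.round(s['joint_pos']))
R['white']=((0,0,150),(179,50,255))
E
python3 - <<'E'
from h import *
s,t=load('top0'),load('side0')
for n,q,roi in(('top',s,(255,205,310,260)),('side',t,(275,180,325,240))):
    c=np.vstack(blobs(q,*R['white'],minA=4,roi=roi)+blobs(q,*R['green'],minA=4,roi=roi)); print(n,c.min(0),c.max(0),rectz(q,c,44))
# tray/jar/rest tri by bbox centers
g=[((356.5,296),(293,308),'green'),((351.5,232),(354,262),'bluetray'),((421,256.5),(390.5,335.5),'ring'),((216.5,310.5),(180.5,199),'jarcap'),((288,292.5),(246,250),'lip'),((163,284.5),(175,163.5),'tape')]
for a,b,n in g: print(n,np.round(tri(s,a,t,b)[0],1),round(tri(s,a,t,b)[1],1))
w=load('wrist0');o,d=ray(w,w['cx'],w['cy']);st=r.sense();R0=Ro.from_euler('xyz',st['tcp_rot'],degrees=True)
print('cam in tool',R0.inv().apply(o-st['tool_pos']),R0.inv().apply(d))
E
```

```text
top [268 219] [296 248] [669.8 122.8 100.4  44.9  38.2]
side [286 195] [310 219] [662.5 117.3  91.8  46.3  39.4]
green [ 475.6 -117.1    1.1] 2.3
bluetray [680.6 -97.3   2. ] 0.8
ring [ 607.4 -319.1    5.4] 1.1
jarcap [419.3 309.6  64.3] 0.2
lip [481.1  98.7   9.1] 0.9
tape [494.2 493.5  16. ] 1.8
cam in tool [  79.92485403    0.25535189 -123.3653575 ] [-3.10112567e-01 -8.38983220e-04  9.50699475e-01]
```

```bash
python3 -c "
from h import *
plan(660,115,230,38)"
```

```text
lin [-0.6181 -0.341   0.0198] rot [-5.0000e-02  9.0000e-02  1.2918e+02] dist 706 from [133.  584.7 249.5] [-179.9   -0.   167.2] gap 85.6 t 0.15 j [72.  8. 85.  0. 87. -5.]
```

>>> servo_tool(fingers=[0.085,0.085,0.085,0.085,0.085,0.085,0.085,0.085,0.085,0.085], linear=[[-0.02,-0.01,0],[-0.06,-0.034,0],[-0.11,-0.06,0],[-0.15,-0.085,0],[-0.19,-0.105,0],[-0.23,-0.127,0],[-0.27,-0.149,0],[-0.31,-0.171,0],[-0.35,-0.193,0],[-0.38,-0.21,0]], rotation=[[0,0,4],[0,0,12],[0,0,20],[0,0,28],[0,0,36],[0,0,44],[0,0,52],[0,0,60],[0,0,68],[0,0,72]])

```text
time: 1.15
tool_pos: [458.6, 293.8, 250.0]
tcp_rot: [-180.0, 0.0, 94.8]
ft_force: [0.0, 0.9, 0.7]
finger_gap: 84.8
grip_force: 0.0
```

```bash
python3 -c "
from h import *
plan(660,115,230,38)"
```

```text
lin [-0.195   0.1857  0.0201] rot [1.000e-02 3.000e-02 5.679e+01] dist 270 from [458.6 293.8 250. ] [-180.     0.    94.8] gap 84.8 t 1.15 j [27. -1. 94. -0. 87. 22.]
```

>>> servo_tool(fingers=[0.085,0.085,0.085,0.085,0.085,0.085,0.085,0.085,0.085,0.085], linear=[[-0.02,0.02,0.002],[-0.05,0.045,0.005],[-0.08,0.072,0.008],[-0.11,0.1,0.01],[-0.14,0.13,0.015],[-0.165,0.155,0.018],[-0.185,0.177,0.02],[-0.195,0.186,0.02],[-0.195,0.186,0.02],[-0.195,0.186,0.02]], rotation=[[0,0,5],[0,0,13],[0,0,21],[0,0,29],[0,0,37],[0,0,45],[0,0,52],[0,0,57],[0,0,57],[0,0,57]])

```text
time: 2.15
tool_pos: [659.5, 118.7, 229.7]
tcp_rot: [-180.0, 0.0, 38.3]
ft_force: [-0.3, -0.4, 0.3]
finger_gap: 85.1
grip_force: 0.0
```

```bash
python3 - <<'E'
from h import *
s=snap('wrist','w1'); print(r.sense()['tool_pos'])
c=np.vstack(blobs(s,*R['white'],minA=30)); print(c.min(0),c.max(0),rectz(s,c,44))
E
```

```text
[659.26345454 119.18793231 230.01960576]
[135 145] [354 354] [585.  124.8 271.1  95.7  -1.6]
```

View pics/w1.png

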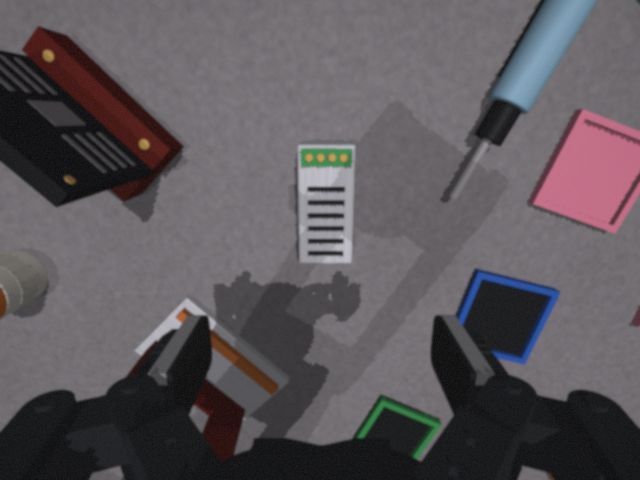

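The wrist view shows the PSU alone at (326,204), with top face u 297–356 and v 145–263. The blue tray is at (507,315), the panel and stand at upper left.

```bash
python3 - <<'E'
from h import *
s=load('w1'); T=load('top0')
roi=(285,135,375,290)
c=np.vstack(blobs(s,*R['white'],minA=10,roi=roi)+blobs(s,*R['green'],minA=10,roi=roi))
for z in(38,44): print(z,rectz(s,c,z))
# height from green strip centre in two views
m=lambda q,roi:np.mean(cv2.boundingRect(np.vstack(blobs(q,*R['green'],minA=3,roi=roi))).__getitem__(slice(0,2)),axis=None)
def bc(q,roi):
    x,y,w,h=cv2.boundingRect(np.vstack(blobs(q,*R['green'],minA=3,roi=roi)));return x+(w-1)/2,y+(h-1)/2
for n,ro in(('top0',(255,205,300,235)),('side0',(285,180,320,205))):
    print(n,tri(s,bc(s,roi),load(n),bc(load(n),ro)))
k=rectz(s,c,44)
plan(k[0],k[1],60,k[4]%180)
b=blobs(s,*R['blue'],minA=200); print([rectz(s,q,10) for q in b])
E
```

```text
38 [668.  121.1 100.6  45.1  38.3]
44 [669.1 122.   98.7  44.2  38.3]Traceback (most recent call last):
  File "<stdin>", line 11, in <module>
  File "<stdin>", line 9, in bc
    return _nx.concatenate(arrs, 0, dtype=dtype, casting=casting)
           ~~~~~~~~~~~~~~~^^^^^^^^^^^^^^^^^^^^^^^^^^^^^^^^^^^^^^^
ValueError: need at least one array to concatenate
```

```bash
python3 - <<'E'
from h import *
s=load('w1');roi=(285,135,375,290)
c=np.vstack(blobs(s,*R['white'],minA=10,roi=roi)+blobs(s,*R['green'],minA=10,roi=roi))
px=lambda q,P,z:cv2.minAreaRect(np.vstack(P))[0]
for n,ro in(('top0',(255,205,310,260)),('side0',(275,180,325,240))):
    q=load(n); d=np.vstack(blobs(q,*R['white'],minA=4,roi=ro)+blobs(q,(40,60,50),(80,255,255),minA=2,roi=ro))
    print(n,tri(s,cv2.minAreaRect(c)[0],q,cv2.minAreaRect(d)[0]))
plan(669.3,122.3,30,38.3)
for k in('blue','green'):
    print(k,[(rectz(s,q,10),q.max(0)) for q in blobs(s,*R[k],minA=200)])
E
```

```text
top0 (array([670.38519268, 122.85335981,  40.13596073]), np.float64(0.5072558532211542))
side0 (array([668.89064222, 123.06042413,  37.05320199]), np.float64(2.8539541304486997))
lin [0.0099 0.0039 0.2   ] rot [-0.04  0.03  0.05] dist 200 from [659.3 119.2 230. ] [-180.     0.    38.3] gap 85.2 t 2.2 j [ 6. 19. 74.  0. 87. 58.]
blue [(array([682.5, -92.5,  88.5,  87.9, -66.3]), array([558, 363], dtype=int32))]
green [(array([ 515.4, -105. ,   77.4,   61.1,  -77. ]), array([439, 458], dtype=int32)), (array([697.9, 144.1,  41.9,  12.9, -51.7]), array([350, 165], dtype=int32))]
```

>>> servo_tool(fingers=[0.085,0.085,0.085,0.085,0.085,0.085,0.045,0.04,0.04,0.04], linear=[[0.01,0.004,0.03],[0.01,0.004,0.075],[0.01,0.004,0.12],[0.01,0.004,0.16],[0.01,0.004,0.188],[0.01,0.004,0.2],[0.01,0.004,0.2],[0.01,0.004,0.2],[0.01,0.004,0.2],[0.01,0.004,0.2]], rotation=[[0,0,0],[0,0,0],[0,0,0],[0,0,0],[0,0,0],[0,0,0],[0,0,0],[0,0,0],[0,0,0],[0,0,0]], force=40)

```text
time: 3.2
tool_pos: [672.3, 122.0, 33.5]
tcp_rot: [179.9, -0.2, 38.2]
ft_force: [-1.6, 1.2, 7.7]
finger_gap: 45.3
grip_force: 43.9
```

```bash
python3 -c "
from h import *
plan(669,122,30,38.3); print(r.sense()['grip_force'],r.sense()['ft_force'])"
```

```text
lin [-0.0026 -0.002   0.0035] rot [ 0.13 -0.24 -0.1 ] dist 5 from [672.3 122.   33.5] [179.9  -0.2  38.2] gap 45.3 t 3.2 j [ 6. 30. 81.  0. 69. 58.]
43.906638622283936 [-1.56527592  1.18527758  7.7174683 ]
```

>>> servo_tool(fingers=[0.04,0.04,0.04,0.04,0.04,0.04], linear=[[-0.002,0,-0.008],[-0.002,0,-0.028],[-0.002,0,-0.058],[-0.002,0,-0.09],[-0.002,0,-0.12],[-0.002,0,-0.136]], rotation=[[0,0,0],[0,0,0],[0,0,0],[0,0,0],[0,0,0],[0,0,0]])

```text
time: 3.8
tool_pos: [669.9, 120.2, 170.5]
tcp_rot: [179.9, -0.2, 38.2]
ft_force: [0.6, 1.2, -1.7]
finger_gap: 45.5
grip_force: 42.8
```

```bash
python3 -c "
from h import *
plan(400,-132,170,12.4); print(r.sense()['grip_force'],r.sense()['ft_force'])"
```

```text
lin [-0.3681  0.0315 -0.0008] rot [ 0.1  -0.25 25.77] dist 369 from [669.9 120.2 170.5] [179.9  -0.2  38.2] gap 45.5 t 3.8 j [ 6. 22. 76. -0. 81. 58.]
42.81788527965546 [ 0.59597437  1.17027344 -1.67211034]
```

>>> servo_tool(fingers=[0.04,0.04,0.04,0.04,0.04,0.04,0.04,0.04,0.04,0.04], linear=[[-0.015,0.001,0],[-0.05,0.004,0],[-0.095,0.008,0],[-0.14,0.012,0],[-0.185,0.016,0],[-0.23,0.02,0],[-0.275,0.024,0],[-0.32,0.027,0],[-0.353,0.03,0],[-0.368,0.0315,0]], rotation=[[0,0,1],[0,0,4],[0,0,7],[0,0,10],[0,0,13],[0,0,16],[0,0,19],[0,0,22],[0,0,25],[0,0,25.8]])

```text
time: 4.8
tool_pos: [396.4, -133.3, 165.8]
tcp_rot: [180.0, 0.1, 12.2]
ft_force: [-0.7, -0.1, -2.9]
finger_gap: 45.5
grip_force: 42.8
```

>>> servo_tool(fingers=[0.04,0.04], linear=[[0,0,0],[0,0,0]], rotation=[[0,0,0],[0,0,0]])

```text
time: 5.0
tool_pos: [398.8, -131.9, 166.3]
tcp_rot: [-180.0, -0.0, 12.3]
ft_force: [1.0, 0.1, -2.8]
finger_gap: 45.5
grip_force: 42.8
```

```bash
python3 - <<'E'
from h import *
s=snap('wrist','w2'); print(r.sense()['tool_pos'],r.sense()['tcp_rot'])
for k in('green','blue','orange'):
    for q in blobs(s,*R[k],minA=100): print(k,rectz(s,q,10),cv2.boundingRect(q))
E
```

```text
[ 399.1041989  -131.55286797  166.25643159] [-1.79986788e+02 -1.88340564e-02  1.23880192e+01]
green [ 374.9 -137.    97.8   33.1  -77.6] (258, 238, 127, 41)
green [ 481.1 -114.1  122.3   74.3   12.3] (264, 9, 116, 190)
blue [ 433.9 -318.2   86.6   69.1  -77.6] (511, 190, 125, 88)
orange [478.1  69.6  62.1   9.2  83. ] (0, 27, 97, 49)
orange [ 577.2 -294.6   30.5    6.8   53.8] (615, 0, 25, 40)
```

View pics/w2.png

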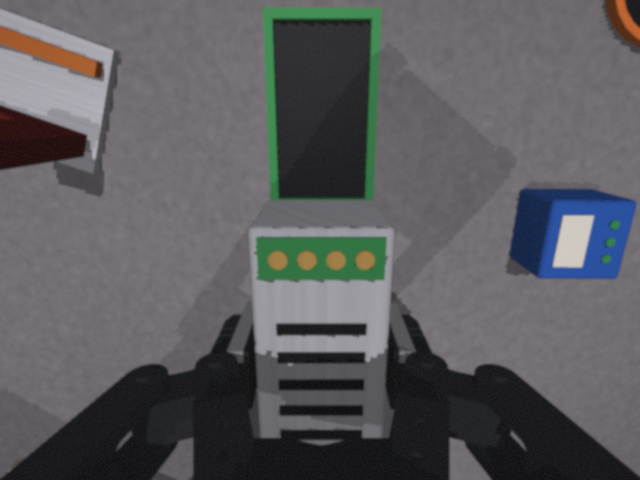

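The green tray is at u 264–380, v 9–199, with its near edge partly hidden by the held PSU. The control box is at (573,233).

```bash
python3 - <<'E'
from h import *
s=load('w2'); st=r.sense(); R0=Ro.from_euler('xyz',st['tcp_rot'],degrees=True)
z=st['tool_pos'][2]+10.5
for p in((250,228),(392,228)): print(R0.inv().apply(onz(s,*p,z)-st['tool_pos']))
plan(477.7,-114.8,60,12.3)
E
```

```text
[ 47.24344797 -21.60776102 -10.47948846]
[ 47.21822341  21.75818282 -10.48949683]
lin [0.0803 0.0005 0.1063] rot [-0.01 -0.02  0.09] dist 133 from [ 399.1 -131.6  166.3] [-180.    -0.    12.4] gap 45.5 t 5.05 j [-25. -19. 118.   0.  80.  52.]
```

>>> servo_tool(fingers=[0.04,0.04,0.04,0.04,0.04,0.04,0.04,0.04], linear=[[0.015,0,0.005],[0.05,0,0.015],[0.08,0.0005,0.03],[0.081,0.0005,0.06],[0.081,0.0005,0.09],[0.081,0.0005,0.106],[0.081,0.0005,0.11],[0.081,0.0005,0.11]], rotation=[[0,0,0],[0,0,0],[0,0,0],[0,0,0],[0,0,0],[0,0,0],[0,0,0],[0,0,0]])

```text
time: 5.85
tool_pos: [477.9, -114.1, 55.6]
tcp_rot: [-179.9, 0.1, 12.5]
ft_force: [-0.1, 0.7, -2.2]
finger_gap: 45.3
grip_force: 42.6
```

```bash
python3 - <<'E'
from h import *
plan(477.7,-114.8,38,12.3); print(r.sense()['ft_force'])
E
```

```text
lin [-0.0004  0.0006  0.0176] rot [-0.06  0.08  0.15] dist 18 from [ 477.9 -114.1   55.6] [-1.799e+02  1.000e-01  1.250e+01] gap 45.3 t 5.85 j [-19.   2. 113.   0.  66.  58.]
[-0.08012182  0.69816763 -2.24940329]
```

>>> servo_tool(fingers=[0.04,0.04,0.04,0.04,0.04,0.04], linear=[[0,0,0.006],[0,0,0.011],[0,0,0.014],[0,0,0.0155],[0,0,0.0165],[0,0,0.017]], rotation=[[0,0,0],[0,0,0],[0,0,0],[0,0,0],[0,0,0],[0,0,0]])

```text
time: 6.45
tool_pos: [478.1, -115.1, 39.4]
tcp_rot: [180.0, -0.0, 12.4]
ft_force: [0.2, -0.3, -2.8]
finger_gap: 45.4
grip_force: 42.7
```

Not yet in contact; creep.

>>> servo_tool(fingers=[0.04,0.04,0.04,0.04], linear=[[0,0,0.001],[0,0,0.0015],[0,0,0.002],[0,0,0.002]], rotation=[[0,0,0],[0,0,0],[0,0,0],[0,0,0]])

```text
time: 6.85
tool_pos: [478.2, -115.1, 37.6]
tcp_rot: [180.0, -0.0, 12.4]
ft_force: [-2.0, -0.7, 1.8]
finger_gap: 45.3
grip_force: 43.2
```

>>> servo_tool(fingers=[0.05,0.06,0.07,0.08,0.08,0.08,0.08,0.08,0.08,0.08], linear=[[0,0,0],[0,0,0],[0,0,0],[0,0,0],[0,0,-0.02],[0,0,-0.05],[0,0,-0.09],[0,0,-0.13],[0,0,-0.16],[0,0,-0.17]], rotation=[[0,0,0],[0,0,0],[0,0,0],[0,0,0],[0,0,0],[0,0,0],[0,0,0],[0,0,0],[0,0,0],[0,0,0]])

```text
time: 7.85
tool_pos: [480.0, -115.7, 211.6]
tcp_rot: [179.8, -0.3, 12.4]
ft_force: [0.8, -0.0, 0.5]
finger_gap: 79.8
grip_force: 0.0
```

```bash
python3 - <<'E'
from h import *
s=snap('wrist','w3'); print(r.sense()['tool_pos'],r.sense()['tcp_rot'],r.sense()['joint_pos'])
for q in blobs(s,*R['blue'],minA=100): print(rectz(s,q,46),cv2.boundingRect(q))
E
```

```text
[ 479.90304545 -115.65455802  211.2951357 ] [179.8144325   -0.29824801  12.37765515] [-1.95029780e+01 -8.32849204e+00  1.05078553e+02 -5.62936169e-05
  8.28986743e+01  5.81198566e+01]
[ 444.6 -292.9   72.    69.   -77.7] (474, 271, 90, 75)
[628.4 -99.3  53.3  10.5 -77.5] (304, 0, 82, 19)
```

View pics/w3.png

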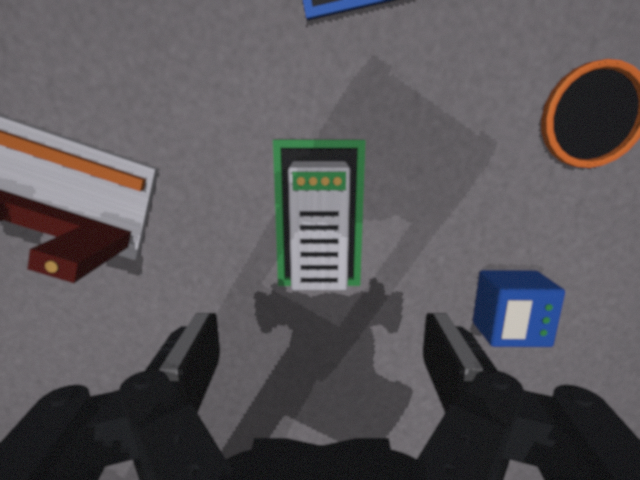

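The PSU sits within the green tray (319,226). The control box is at (520,310) and the ring tray at (595,113).

```bash
python3 - <<'E'
from h import *
s=load('w3'); P=[onz(s,*p,48)[:2] for p in((289,171),(351,171),(349,290),(291,290))]; print('psu top ctr',np.mean(P,0),'len',np.linalg.norm(P[0]-P[3]),np.linalg.norm(P[0]-P[1]))
c=[q for q in blobs(s,*R['green'],minA=100)]; print([rectz(s,q,10) for q in c])
T=load('top0'); print([rectz(T,q,46) for q in blobs(T,*R['blue'])])
plan(435,-300,190,12.4)
E
```

```text
psu top ctr [ 474.46290736 -116.58453502] len 96.39088846723888 45.93120462824239
[array([ 508.9, -108.2,   42.4,   12.7,  -77.6]), array([ 478.5, -114.6,  128.3,   74. ,   12.3])]
[array([ 438.2, -301.1,   60.6,   55.8,  -78. ]), array([677. , -91.9,  83. ,  82.7, -66.2])]
lin [-0.0835  0.1704  0.0214] rot [ 0.19 -0.3  -0.02] dist 191 from [ 479.9 -115.7  211.3] [179.8  -0.3  12.4] gap 80.3 t 7.9 j [-20.  -8. 105.  -0.  83.  58.]
```

>>> servo_tool(fingers=[0.085,0.085,0.085,0.085,0.085,0.085,0.085,0.085], linear=[[-0.01,0.02,0.002],[-0.03,0.06,0.008],[-0.05,0.1,0.014],[-0.067,0.14,0.018],[-0.08,0.163,0.021],[-0.0835,0.17,0.021],[-0.0835,0.17,0.021],[-0.0835,0.17,0.021]], rotation=[[0,0,0],[0,0,0],[0,0,0],[0,0,0],[0,0,0],[0,0,0],[0,0,0],[0,0,0]])

```text
time: 8.7
tool_pos: [432.9, -297.9, 185.3]
tcp_rot: [-179.9, 0.0, 12.4]
ft_force: [-0.7, -0.0, -0.0]
finger_gap: 84.4
grip_force: 0.0
```

```bash
python3 - <<'E'
from h import *
s=snap('wrist','w4'); print(r.sense()['tool_pos'])
hsv=cv2.cvtColor(s['frame'],cv2.COLOR_RGB2HSV)
for q in blobs(s,*R['blue'],minA=300): print(rectz(s,q,46),cv2.boundingRect(q))
# bright top face only
for q in blobs(s,(105,140,130),(125,255,255),minA=300): print('top',rectz(s,q,46),cv2.boundingRect(q))
f=s['frame'][150:400,220:480]; cv2.imwrite('pics/w4c.png',cv2.resize(f,None,fx=2,fy=2)[:,:,::-1])
E
```

```text
[ 433.19114492 -297.67309788  185.72319788]
[ 441.4 -303.7   59.4   54.1   12.4] (294, 183, 78, 82)
top [ 438.3 -304.1   53.2   53.2  -77.6] (295, 192, 76, 73)
```

View pics/w4c.png

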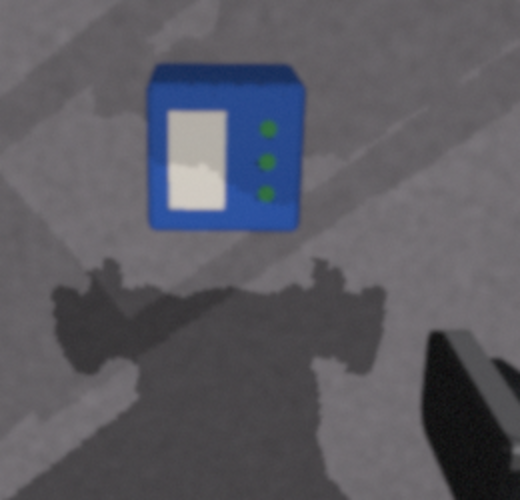

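The control box top is at crop (226,155), full frame (333,228), unobstructed and square to the tool.

```bash
python3 - <<'E'
from h import *
def bc(n,roi):
    q=np.vstack(blobs(load(n),(0,0,150),(179,60,255),minA=4,roi=roi));return np.array(cv2.minAreaRect(q)[0])
a=bc('w4',(295,190,350,262))
for n,ro in(('w3',(490,290,540,350)),('top0',(405,300,430,322))): print(n,tri(load('w4'),a,load(n),bc(n,ro)))
plan(438.3,-303.8,31,12.4)
E
```

```text
w3 (array([ 436.1373691 , -294.61570941,   47.07156294]), np.float64(0.15070776402654174))
top0 (array([ 436.15432407, -294.72158382,   47.05507832]), np.float64(0.20872462752213616))
lin [0.0037 0.0073 0.1547] rot [-0.06  0.01  0.03] dist 155 from [ 433.2 -297.7  185.7] [-179.9    0.    12.4] gap 85.0 t 8.75 j [-40.  -2. 102.   0.  80.  37.]
```

Top at 47 mm confirmed.

>>> servo_tool(fingers=[0.085,0.085,0.085,0.085,0.085,0.085,0.055,0.05,0.05,0.05], linear=[[0.003,0.006,0.02],[0.004,0.007,0.055],[0.004,0.007,0.095],[0.004,0.007,0.13],[0.004,0.007,0.148],[0.004,0.007,0.155],[0.004,0.007,0.155],[0.004,0.007,0.155],[0.004,0.007,0.155],[0.004,0.007,0.155]], rotation=[[0,0,0],[0,0,0],[0,0,0],[0,0,0],[0,0,0],[0,0,0],[0,0,0],[0,0,0],[0,0,0],[0,0,0]], force=35)

```text
time: 9.75
tool_pos: [439.5, -305.7, 33.1]
tcp_rot: [179.9, -0.1, 12.4]
ft_force: [-0.3, 0.7, 4.0]
finger_gap: 55.6
grip_force: 39.6
```

>>> servo_tool(fingers=[0.05,0.05], linear=[[0,0,0],[0,0,0]], rotation=[[0,0,0],[0,0,0]])

```text
time: 9.95
tool_pos: [439.6, -305.7, 33.1]
tcp_rot: [179.9, -0.1, 12.4]
ft_force: [0.2, 1.2, 7.0]
finger_gap: 55.8
grip_force: 40.0
```

>>> servo_tool(fingers=[0.05,0.05,0.05,0.05,0.05,0.05], linear=[[0,0,-0.008],[0,0,-0.028],[0,0,-0.058],[0,0,-0.09],[0,0,-0.12],[0,0,-0.136]], rotation=[[0,0,0],[0,0,0],[0,0,0],[0,0,0],[0,0,0],[0,0,0]])

```text
time: 10.55
tool_pos: [439.1, -305.8, 171.0]
tcp_rot: [179.8, -0.1, 12.4]
ft_force: [0.8, -0.2, -1.3]
finger_gap: 55.8
grip_force: 39.1
```

```bash
python3 - <<'E'
from h import *
print(r.sense()['ft_force'],r.sense()['grip_force'])
a=np.radians(23.7); d=90*np.array([np.cos(a),np.sin(a)])
plan(682-d[0],-93-d[1],170,23.7)
E
```

```text
[ 0.77335621 -0.18799567 -1.27987296] 39.05684530735016
lin [ 0.1946 -0.1382  0.001 ] rot [  0.2   -0.11 -11.33] dist 239 from [ 439.1 -305.8  171. ] [ 1.798e+02 -1.000e-01  1.240e+01] gap 55.8 t 10.55 j [-40.   0. 101.  -0.  78.  37.]
```

>>> servo_tool(fingers=[0.05,0.05,0.05,0.05,0.05,0.05,0.05,0.05,0.05,0.05], linear=[[0.01,-0.007,0],[0.035,-0.025,0],[0.065,-0.046,0],[0.1,-0.071,0],[0.135,-0.096,0],[0.165,-0.117,0],[0.185,-0.132,0],[0.1946,-0.138,0],[0.1946,-0.138,0],[0.1946,-0.138,0]], rotation=[[0,0,-1],[0,0,-3],[0,0,-5],[0,0,-7],[0,0,-9],[0,0,-10],[0,0,-11],[0,0,-11.3],[0,0,-11.3],[0,0,-11.3]])

```text
time: 11.55
tool_pos: [598.1, -128.7, 166.3]
tcp_rot: [-180.0, 0.1, 23.7]
ft_force: [-0.8, -0.1, -2.1]
finger_gap: 55.7
grip_force: 39.0
```

```bash
python3 - <<'E'
from h import *
s=snap('wrist','w5'); st=r.sense(); print(st['tool_pos'])
R0=Ro.from_euler('xyz',st['tcp_rot'],degrees=True)
for q in blobs(s,*R['blue'],minA=150): print(rectz(s,q,10),cv2.boundingRect(q))
cv2.imwrite('pics/w5s.png',s['frame'][:,:,::-1])
E
```

```text
[ 597.97333294 -129.14238002  166.61158692]
[ 501.5 -170.6  173.2  138.9   23.7] (237, 251, 169, 180)
[682.5 -94.7  85.5  84.9  23.8] (261, 29, 131, 135)
```

View pics/w5.png

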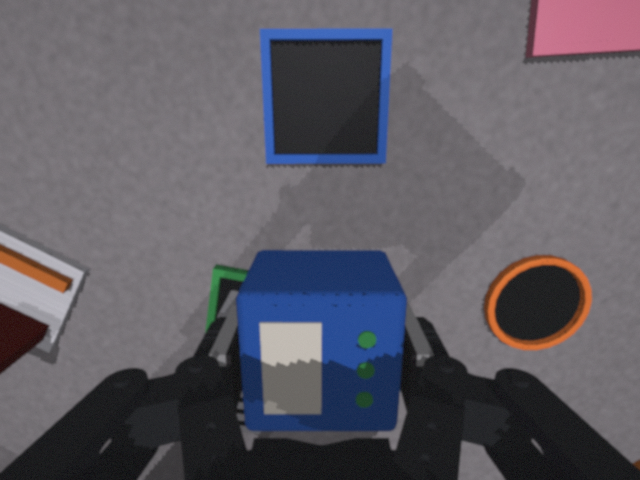

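The blue tray is fully visible at u 261–392, v 29–164. The ring tray is at (539,303).

```bash
python3 - <<'E'
from h import *
s=load('w5'); st=r.sense(); R0=Ro.from_euler('xyz',st['tcp_rot'],degrees=True)
for p in((238,294),(406,294),(245,430),(397,430)): print(np.round(R0.inv().apply(onz(s,*p,st['tool_pos'][2]+12.9)-st['tool_pos']),1))
for q in blobs(s,*R['orange'],minA=150): 
    P=np.array([onz(s,*p,10)[:2] for p in q],np.float32);print(cv2.minEnclosingCircle(P),cv2.boundingRect(q))
plan(682.5,-94.7,58,23.8)
E
```

```text
[ 27.  -26.9 -12.9]
[ 27.1  26.1 -12.9]
[-26.8 -27.9 -12.9]
[-26.7  26.7 -12.9]
((609.8348388671875, -314.8829040527344), 42.67980194091797) (487, 256, 104, 94)
((475.65008544921875, 64.61091613769531), 26.847087860107422) (0, 251, 67, 40)
lin [0.0914 0.0024 0.1085] rot [-0.03  0.07 -0.17] dist 142 from [ 598.  -129.1  166.6] [-1.80e+02  1.00e-01  2.36e+01] gap 55.4 t 11.6 j [-17.  12.  89.  -0.  79.  49.]
```

>>> servo_tool(fingers=[0.05,0.05,0.05,0.05,0.05,0.05,0.05,0.05,0.05,0.05], linear=[[0.015,0.001,0.005],[0.05,0.002,0.015],[0.085,0.002,0.03],[0.0914,0.0024,0.06],[0.0914,0.0024,0.09],[0.0914,0.0024,0.108],[0.0914,0.0024,0.118],[0.0914,0.0024,0.124],[0.0914,0.0024,0.126],[0.0914,0.0024,0.126]], rotation=[[0,0,0],[0,0,0],[0,0,0],[0,0,0],[0,0,0],[0,0,0],[0,0,0],[0,0,0],[0,0,0],[0,0,0]])

```text
time: 12.6
tool_pos: [684.2, -94.3, 42.6]
tcp_rot: [179.9, -0.1, 23.7]
ft_force: [1.2, -0.2, -2.0]
finger_gap: 55.4
grip_force: 39.0
```

>>> servo_tool(fingers=[0.05,0.05,0.05,0.05,0.05,0.05], linear=[[-0.001,0,0.002],[-0.001,0,0.003],[-0.001,0,0.004],[-0.001,0,0.005],[-0.001,0,0.0055],[-0.001,0,0.0055]], rotation=[[0,0,0],[0,0,0],[0,0,0],[0,0,0],[0,0,0],[0,0,0]])

```text
time: 13.2
tool_pos: [682.9, -94.3, 37.1]
tcp_rot: [180.0, -0.0, 23.7]
ft_force: [-4.8, 0.3, 7.3]
finger_gap: 55.3
grip_force: 39.9
```

>>> servo_tool(fingers=[0.06,0.07,0.08,0.08,0.08,0.08,0.08,0.08,0.08,0.08], linear=[[0,0,0],[0,0,0],[0,0,0],[0,0,-0.005],[0,0,-0.02],[0,0,-0.05],[0,0,-0.09],[0,0,-0.13],[0,0,-0.16],[0,0,-0.17]], rotation=[[0,0,0],[0,0,0],[0,0,0],[0,0,0],[0,0,0],[0,0,0],[0,0,0],[0,0,0],[0,0,0],[0,0,0]])

```text
time: 14.2
tool_pos: [685.0, -94.9, 213.0]
tcp_rot: [179.7, -0.4, 23.7]
ft_force: [0.5, -0.4, 0.5]
finger_gap: 79.7
grip_force: 0.0
```

```bash
python3 - <<'E'
from h import *
s=snap('wrist','w6'); st=r.sense()
for q in blobs(s,*R['blue'],minA=150): print('z50',rectz(s,q,50),'z10',rectz(s,q,10),cv2.boundingRect(q))
for q in blobs(s,(105,140,150),(125,255,255),minA=100): print('bright z50',rectz(s,q,50),cv2.boundingRect(q))
T=snap('top','top1')
for q in blobs(T,*R['blue'],minA=20): print('top z50',rectz(T,q,50),cv2.boundingRect(q))
plan(420,312,200,30)
f=s['frame'][60:360,170:570]; cv2.imwrite('pics/w6c.png',f[:,:,::-1])
E
```

```text
z50 [691.6 -90.6  74.9  74.5  23.7] z10 [682.5 -94.6  85.3  84.9  23.7] (269, 168, 100, 96)
bright z50 [ 682.3 -130.5   24.2    8.9   22.6] (354, 233, 13, 30)
bright z50 [ 670.6 -100.6   48.5   26.5  -66.4] (289, 230, 62, 33)
bright z50 [695.5 -67.2  47.5  34.7  23.7] (269, 169, 47, 63)
top z50 [666.2 -96.2  82.9  60.2 -66.4] (337, 226, 32, 23)
lin [-0.0785 -0.4784  0.0076] rot [ 0.19 -0.24 -6.32] dist 485 from [684.  -94.6 209.5] [179.8  -0.3  23.7] gap 79.9 t 14.3 j [-12.  22.  72.   0.  85.  54.]
```

View pics/w6c.png

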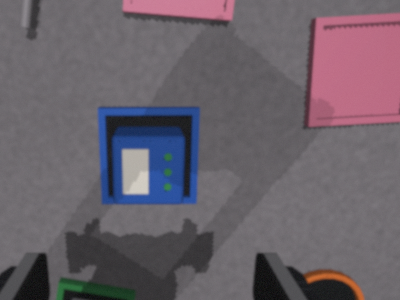

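The control box is seated in the blue tray, crop (149,157).

>>> servo_tool(fingers=[0.085,0.085,0.085,0.085,0.085,0.085,0.085,0.085,0.085,0.085], linear=[[-0.003,-0.018,0],[-0.01,-0.06,0.001],[-0.018,-0.108,0.002],[-0.026,-0.156,0.003],[-0.034,-0.204,0.004],[-0.042,-0.252,0.005],[-0.05,-0.3,0.006],[-0.058,-0.348,0.007],[-0.066,-0.396,0.007],[-0.073,-0.44,0.008]], rotation=[[0,0,-0.5],[0,0,-1],[0,0,-2],[0,0,-3],[0,0,-4],[0,0,-5],[0,0,-6],[0,0,-6],[0,0,-6],[0,0,-6]])

```text
time: 15.3
tool_pos: [436.5, 280.4, 195.7]
tcp_rot: [-180.0, 0.2, 29.7]
ft_force: [0.2, 1.3, -0.1]
finger_gap: 85.1
grip_force: 0.0
```

>>> servo_tool(fingers=[0.085,0.085,0.085,0.085], linear=[[-0.003,-0.025,0],[-0.006,-0.038,0],[-0.006,-0.038,0],[-0.006,-0.038,0]], rotation=[[0,0,0],[0,0,0],[0,0,0],[0,0,0]])

```text
time: 15.7
tool_pos: [415.2, 308.5, 197.0]
tcp_rot: [180.0, 0.1, 29.7]
ft_force: [0.0, -0.6, 0.9]
finger_gap: 85.2
grip_force: 0.0
```

```bash
python3 - <<'E'
from h import *
s=snap('wrist','w7'); st=r.sense()
cap=[]
for q in blobs(s,*R['orange'],minA=150):
    P=np.array([onz(s,*p,70)[:2] for p in q],np.float32);print(cv2.minEnclosingCircle(P),rectz(s,q,70),cv2.boundingRect(q))
plan(420,312,200,30)
cv2.imwrite('pics/w7s.png',s['frame'][:,:,::-1])
E
```

```text
((480.6407470703125, 144.91525268554688), 53.00459289550781) [482.4 144.7 106.    7.2  83. ] (515, 224, 110, 90)
((422.2011413574219, 310.91851806640625), 25.593189239501953) [422.5 310.8  50.7  49.6  29.7] (287, 192, 74, 73)
lin [ 0.0057 -0.0011 -0.0028] rot [ 0.03  0.05 -0.38] dist 6 from [415.6 308.2 197.2] [180.    0.   29.6] gap 85.0 t 15.75 j [ 31.  -4. 102.  -0.  81.  91.]
```

View pics/w7.png

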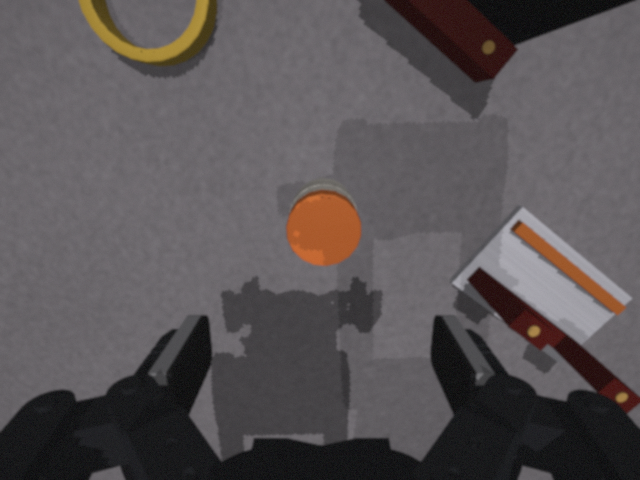

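The jar cap is at (324,229), clear of neighbours. The rest is at (545,295) and the tape at upper left.

```bash
python3 - <<'E'
from h import *
print(tri(load('w7'),(323.5,228),load('top0'),(216.0,310.0)))
plan(422.2,310.9,38,29.6)
E
```

```text
(array([421.38327824, 310.69641279,  64.94270053]), np.float64(1.24347409045494))
lin [0.0072 0.0008 0.1592] rot [0.03 0.05 0.02] dist 159 from [415.6 308.2 197.2] [180.    0.   29.6] gap 85.0 t 15.75 j [ 31.  -4. 102.  -0.  81.  91.]
```

>>> servo_tool(fingers=[0.085,0.085,0.085,0.085,0.085,0.085,0.055,0.045,0.045,0.045], linear=[[0.007,0.001,0.02],[0.007,0.001,0.055],[0.007,0.001,0.095],[0.007,0.001,0.13],[0.007,0.001,0.15],[0.007,0.001,0.158],[0.007,0.001,0.158],[0.007,0.001,0.158],[0.007,0.001,0.158],[0.007,0.001,0.158]], rotation=[[0,0,0],[0,0,0],[0,0,0],[0,0,0],[0,0,0],[0,0,0],[0,0,0],[0,0,0],[0,0,0],[0,0,0]], force=40)

```text
time: 16.75
tool_pos: [423.1, 312.6, 41.7]
tcp_rot: [180.0, -0.2, 29.7]
ft_force: [0.7, -1.9, 4.7]
finger_gap: 51.3
grip_force: 42.2
```

>>> servo_tool(fingers=[0.045,0.045], linear=[[0,0,0],[0,0,0]], rotation=[[0,0,0],[0,0,0]])

```text
time: 16.95
tool_pos: [423.1, 312.6, 41.7]
tcp_rot: [180.0, -0.2, 29.7]
ft_force: [1.4, -2.1, 7.0]
finger_gap: 51.0
grip_force: 42.4
```

>>> servo_tool(fingers=[0.045,0.045,0.045,0.045,0.045,0.045], linear=[[0,0,-0.008],[0,0,-0.028],[0,0,-0.058],[0,0,-0.095],[0,0,-0.13],[0,0,-0.15]], rotation=[[0,0,0],[0,0,0],[0,0,0],[0,0,0],[0,0,0],[0,0,0]])

```text
time: 17.55
tool_pos: [422.3, 312.7, 193.7]
tcp_rot: [-180.0, -0.2, 29.7]
ft_force: [0.1, 1.1, -1.8]
finger_gap: 50.6
grip_force: 42.1
```

```bash
python3 - <<'E'
from h import *
print(r.sense()['ft_force'],r.sense()['grip_force'])
a=np.radians(20); d=90*np.array([np.cos(a),np.sin(a)])
plan(608.5-d[0],-315-d[1],190,20)
E
```

```text
[ 0.08601439  1.12652797 -1.76407896] 42.08738923072815
lin [-0.2379  0.6223  0.0026] rot [-0.04 -0.22  9.7 ] dist 666 from [422.3 312.7 193.7] [-180.    -0.2   29.7] gap 50.6 t 17.55 j [ 31.  -2. 101.   0.  81.  91.]
```

>>> servo_tool(fingers=[0.045,0.045,0.045,0.045,0.045,0.045,0.045,0.045,0.045,0.045], linear=[[-0.005,0.014,0],[-0.017,0.045,0],[-0.031,0.082,0],[-0.046,0.12,0],[-0.06,0.158,0],[-0.075,0.196,0],[-0.089,0.234,0],[-0.104,0.272,0],[-0.118,0.31,0],[-0.133,0.348,0]], rotation=[[0,0,0.5],[0,0,1],[0,0,2],[0,0,3],[0,0,4],[0,0,5],[0,0,6],[0,0,7],[0,0,8],[0,0,9.7]])

```text
time: 18.55
tool_pos: [477.0, -58.3, 188.3]
tcp_rot: [-179.9, 0.1, 19.9]
ft_force: [1.4, 0.8, -0.6]
finger_gap: 51.6
grip_force: 42.2
```

```bash
python3 - <<'E'
from h import *
a=np.radians(20); d=90*np.array([np.cos(a),np.sin(a)])
plan(608.5-d[0],-315-d[1],190,20)
E
```

```text
lin [-0.0538  0.2863 -0.0019] rot [-0.07  0.11 -0.09] dist 291 from [477.  -58.3 188.3] [-1.799e+02  1.000e-01  1.990e+01] gap 51.6 t 18.55 j [-13.  -9. 108.  -0.  81.  57.]
```

>>> servo_tool(fingers=[0.045,0.045,0.045,0.045,0.045,0.045,0.045,0.045,0.045,0.045], linear=[[-0.007,0.036,0],[-0.014,0.074,0],[-0.021,0.112,0],[-0.028,0.15,0],[-0.035,0.188,0],[-0.043,0.225,0],[-0.049,0.257,0],[-0.053,0.277,0],[-0.054,0.286,0],[-0.054,0.286,0]], rotation=[[0,0,0],[0,0,0],[0,0,0],[0,0,0],[0,0,0],[0,0,0],[0,0,0],[0,0,0],[0,0,0],[0,0,0]])

```text
time: 19.55
tool_pos: [524.2, -344.0, 188.4]
tcp_rot: [-179.9, 0.1, 19.9]
ft_force: [-0.0, 1.5, -2.3]
finger_gap: 51.4
grip_force: 42.3
```

```bash
python3 - <<'E'
from h import *
s=snap('wrist','w8'); st=r.sense();R0=Ro.from_euler('xyz',st['tcp_rot'],degrees=True)
for q in blobs(s,*R['orange'],minA=150):
    P=np.array([onz(s,*p,10)[:2] for p in q],np.float32);print(cv2.minEnclosingCircle(P),rectz(s,q,10),cv2.boundingRect(q))
    P=np.array([onz(s,*p,st['tool_pos'][2]+28.3)[:2] for p in q],np.float32);c=cv2.minEnclosingCircle(P);print('held',R0.inv().apply(np.array([*c[0],st['tool_pos'][2]])-st['tool_pos']),c[1])
plan(608.5,-315,60,20)
cv2.imwrite('pics/w8s.png',s['frame'][:,:,::-1])
E
```

```text
((393.8345947265625, -390.74542236328125), 68.3378677368164) [ 407.7 -385.5  136.7   67.3  -69.3] (247, 319, 149, 65)
held [10.79515906  0.67939173 -0.0112451 ] 21.469789505004883
((473.19122314453125, -535.3643188476562), 45.59287643432617) [ 472.5 -535.8   89.5   26.8  -20.5] (458, 301, 92, 75)
held [18.73916523 51.89259537 -0.12005994] 14.324051856994629
((608.336181640625, -316.7794189453125), 41.251068115234375) [ 608.4 -316.7   81.8   81.6   -5.6] (270, 43, 112, 119)
held [ 8.20701398e+01  1.81399509e+00 -7.88472717e-02] 12.959949493408203
lin [0.0886 0.0025 0.1286] rot [-0.11  0.05 -0.06] dist 156 from [ 524.5 -343.   188.7] [-1.799e+02  1.000e-01  1.990e+01] gap 51.1 t 19.6 j [-38.  14.  85.   0.  82.  32.]
```

View pics/w8.png

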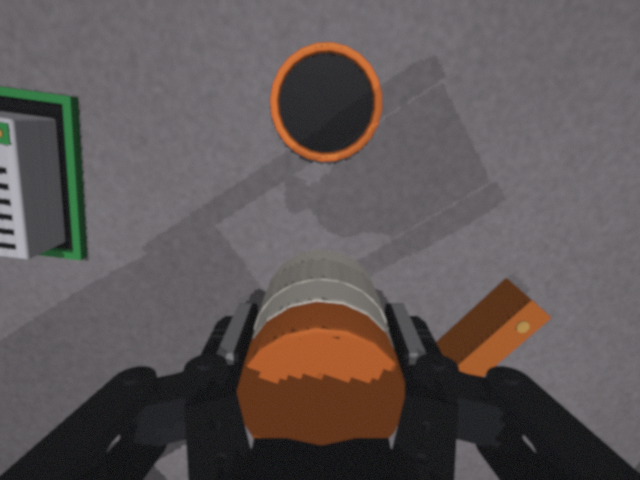

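The ring tray is fully visible at u 270–382, v 43–162. The jar is held upright.

>>> servo_tool(fingers=[0.045,0.045,0.045,0.045,0.045,0.045,0.045,0.045,0.045,0.045], linear=[[0.015,0.001,0.005],[0.05,0.003,0.015],[0.08,0.004,0.03],[0.088,0.004,0.06],[0.088,0.004,0.09],[0.088,0.004,0.115],[0.088,0.004,0.128],[0.088,0.004,0.134],[0.088,0.004,0.136],[0.088,0.004,0.136]], rotation=[[0,0,0],[0,0,0],[0,0,0],[0,0,0],[0,0,0],[0,0,0],[0,0,0],[0,0,0],[0,0,0],[0,0,0]])

```text
time: 20.6
tool_pos: [610.3, -317.4, 55.2]
tcp_rot: [179.9, -0.1, 20.0]
ft_force: [-0.9, -0.2, -1.5]
finger_gap: 50.8
grip_force: 42.3
```

>>> servo_tool(fingers=[0.045,0.045,0.045,0.045,0.045,0.045,0.045], linear=[[-0.002,0,0.003],[-0.002,0,0.006],[-0.002,0,0.007],[-0.002,0,0.008],[-0.002,0,0.0085],[-0.002,0,0.009],[-0.002,0,0.009]], rotation=[[0,0,0],[0,0,0],[0,0,0],[0,0,0],[0,0,0],[0,0,0],[0,0,0]])

```text
time: 21.3
tool_pos: [607.5, -318.1, 45.8]
tcp_rot: [180.0, 0.0, 20.0]
ft_force: [-4.5, 1.2, 5.9]
finger_gap: 51.1
grip_force: 43.0
```

>>> servo_tool(fingers=[0.055,0.065,0.075,0.08,0.08,0.08,0.08,0.08,0.08,0.08], linear=[[0,0,0],[0,0,0],[0,0,0],[0,0,0],[0,0,-0.015],[0,0,-0.045],[0,0,-0.085],[0,0,-0.13],[0,0,-0.17],[0,0,-0.19]], rotation=[[0,0,0],[0,0,0],[0,0,0],[0,0,0],[0,0,0],[0,0,0],[0,0,0],[0,0,0],[0,0,0],[0,0,0]])

```text
time: 22.3
tool_pos: [609.1, -318.8, 242.0]
tcp_rot: [179.6, -0.3, 20.0]
ft_force: [0.9, -0.7, 0.1]
finger_gap: 79.9
grip_force: 0.0
```

```bash
python3 - <<'E'
from h import *
s=snap('wrist','w9'); st=r.sense()
for z in(10,74):
  for q in blobs(s,*R['orange'],minA=150):
    P=np.array([onz(s,*p,z)[:2] for p in q],np.float32);print(z,cv2.minEnclosingCircle(P),cv2.boundingRect(q))
plan(455,145,265,83)
cv2.imwrite('pics/w9c.png',s['frame'][60:360,150:550,::-1])
E
```

```text
10 ((419.7410583496094, -517.2647705078125), 29.049177169799805) (403, 398, 41, 40)
10 ((603.0169067382812, -318.07489013671875), 46.98780822753906) (274, 163, 87, 97)
74 ((467.11859130859375, -476.51983642578125), 23.825489044189453) (403, 398, 41, 40)
74 ((617.437255859375, -313.14886474609375), 38.538299560546875) (274, 163, 87, 97)
lin [ 0.0133 -0.489  -0.0246] rot [  0.68  -0.08 -63.02] dist 490 from [ 609.9 -319.3  244.7] [179.5  -0.4  20. ] gap 80.3 t 22.35 j [-32.  21.  70.  -0.  88.  38.]
```

View pics/w9c.png

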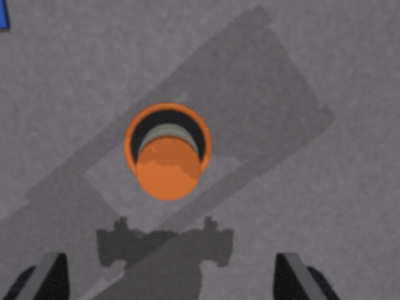

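The jar stands upright in the ring tray, cap at crop (168,168), rim at (168,148).

>>> servo_tool(fingers=[0.08,0.07,0.06,0.05,0.05,0.05,0.05,0.05,0.05,0.05], linear=[[0,-0.018,-0.002],[0.001,-0.06,-0.005],[0.003,-0.108,-0.008],[0.004,-0.156,-0.011],[0.005,-0.204,-0.014],[0.007,-0.252,-0.017],[0.008,-0.3,-0.019],[0.01,-0.348,-0.02],[0.011,-0.396,-0.02],[0.012,-0.44,-0.02]], rotation=[[0,0,-3],[0,0,-10],[0,0,-17],[0,0,-24],[0,0,-31],[0,0,-38],[0,0,-45],[0,0,-52],[0,0,-59],[0,0,-63]])

```text
time: 23.35
tool_pos: [467.4, 101.6, 255.7]
tcp_rot: [179.9, -0.0, 83.3]
ft_force: [0.8, -0.0, 0.1]
finger_gap: 49.9
grip_force: 0.0
```

>>> servo_tool(fingers=[0.05,0.05,0.05,0.05], linear=[[0.032,-0.016,0],[0.045,-0.022,0],[0.045,-0.022,0],[0.045,-0.022,0]], rotation=[[0,0,0],[0,0,0],[0,0,0],[0,0,0]])

```text
time: 23.75
tool_pos: [452.2, 147.0, 255.3]
tcp_rot: [180.0, 0.0, 83.0]
ft_force: [0.4, -1.0, 0.3]
finger_gap: 49.9
grip_force: 0.0
```

```bash
python3 - <<'E'
from h import *
s=snap('wrist','w10'); st=r.sense(); print(st['tool_pos'],st['tcp_rot'])
for q in blobs(s,*R['orange'],minA=100): print('amber z16',rectz(s,q,16),cv2.boundingRect(q))
for q in blobs(s,*R['white'],minA=100): print('white z8',rectz(s,q,8),cv2.boundingRect(q))
for q in blobs(s,*R['dred'],minA=100): print('red z88',rectz(s,q,88),cv2.boundingRect(q))
E
```

```text
[452.34360051 146.58694287 255.14599374] [1.79962927e+02 1.22722482e-02 8.29734327e+01]
amber z16 [481.7 101.1 127.8   8.5  83.1] (351, 182, 12, 123)
white z8 [ 466.9 -148.8   90.9   30.6   12.5] (324, 419, 72, 25)
white z8 [ 712.3 -122.9   25.9   23.4   24.7] (556, 390, 27, 21)
white z8 [454.9 103.8 139.7  85.9  83.1] (285, 175, 90, 132)
red z88 [431.3 112.7 134.1  15.6  83.1] (290, 186, 21, 155)
red z88 [590.2 248.9  22.5   7.9  11.3] (486, 48, 33, 19)
red z88 [557.5 268.8  39.8  26.   82.5] (433, 0, 45, 67)
```

View pics/w10.png

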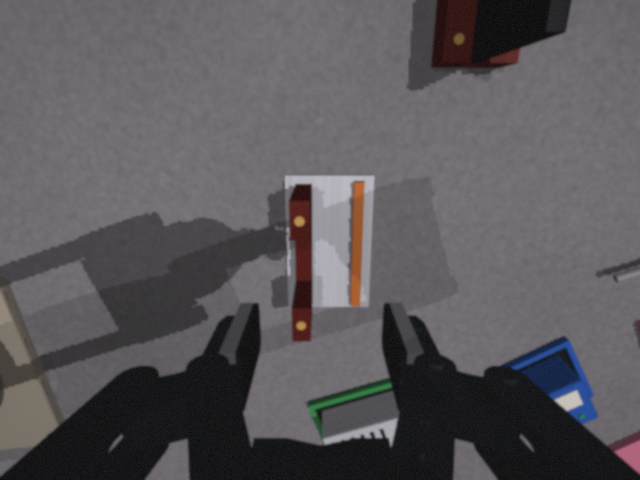

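The rest is clear: base plate u 285–375, v 175–307, lip at u 357, post pins at (299,221) and (302,326). The stand is at upper right.

```bash
python3 - <<'E'
from h import *
s=load('w10')
A,B=onz(s,299,221,88),onz(s,302,326,88); print(A,B,np.linalg.norm(A-B),(A+B)/2)
a=np.radians(-6.9);X=np.array([np.cos(a),np.sin(a)]);print('origin from pins',((A+B)/2)[:2]+28*X)
T=load('top0');print(onz(T,288,292.5,16))
plan(604,311,260,83)
E
```

```text
[435.34268011 152.06504547  88.        ] [425.03108323  59.74812286  88.        ] 92.89102879513348 [430.18688167 105.90658417  88.        ]
origin from pins [457.98408724 102.54275268]
[480.69951895  98.44096846  16.        ]
lin [ 0.1817  0.1304 -0.0048] rot [ 0.04  0.01 -0.03] dist 224 from [452.3 146.6 255.1] [180.   0.  83.] gap 49.8 t 23.8 j [ 12. -12. 104.  -0.  88.  19.]
```

>>> servo_tool(fingers=[0.05,0.05,0.05,0.05,0.05,0.05,0.05,0.05,0.05], linear=[[0.016,0.012,0],[0.052,0.037,0],[0.09,0.065,0],[0.128,0.092,0],[0.155,0.111,-0.003],[0.175,0.126,-0.005],[0.182,0.13,-0.005],[0.182,0.13,-0.005],[0.182,0.13,-0.005]], rotation=[[0,0,0],[0,0,0],[0,0,0],[0,0,0],[0,0,0],[0,0,0],[0,0,0],[0,0,0],[0,0,0]])

```text
time: 24.7
tool_pos: [603.2, 310.5, 259.5]
tcp_rot: [-180.0, 0.0, 82.9]
ft_force: [-0.1, -0.4, 0.5]
finger_gap: 49.8
grip_force: 0.0
```

```bash
python3 - <<'E'
from h import *
s=snap('wrist','w11'); st=r.sense(); print(st['tool_pos'],st['tcp_rot'])
for q in blobs(s,(0,0,0),(179,255,45),minA=300): print('dark z140',rectz(s,q,140),cv2.boundingRect(q))
for q in blobs(s,*R['dred'],minA=100): print('red z34',rectz(s,q,34),cv2.boundingRect(q))
cv2.imwrite('pics/w11c.png',s['frame'][60:360,170:570,::-1].repeat(2,0).repeat(2,1))
E
```

```text
[603.1082433  310.49799447 259.74415007] [-1.79976394e+02  3.23838277e-02  8.29158352e+01]
dark z140 [585.6 186.2 532.4 162.   -6.9] (0, 304, 640, 176)
dark z140 [597.  319.4 122.5  26.8  81.5] (290, 136, 42, 180)
red z34 [399.9  30.6  62.6  23.1  72.5] (168, 440, 21, 40)
red z34 [436.5 164.1  44.2  15.2  45.7] (168, 346, 29, 28)
red z34 [603.9 315.6 121.8  59.8  82.6] (288, 134, 69, 131)
```

View pics/w11c.png

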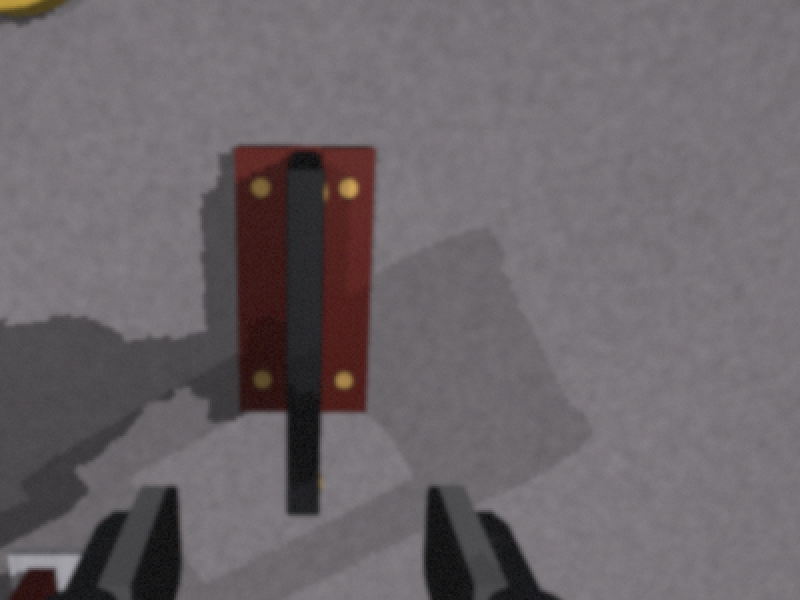

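The panel's top edge runs in full-frame pixels from (323,144) to (321,317), between the fingers.

```bash
python3 - <<'E'
from h import *
s=load('w11')
for z in(135,140,145):
    P=np.array([onz(s,*p,z)[:2] for p in((314,144),(332.5,144),(329.3,317.5),(314,317.5))]);e1=(P[0]+P[1])/2;e2=(P[2]+P[3])/2
    print(z,np.round(P.mean(0),1),'len',round(np.linalg.norm(e1-e2),1),'w',np.linalg.norm(P[0]-P[1]),np.linalg.norm(P[2]-P[3]),'yaw',np.degrees(np.arctan2(*(e1-e2)[::-1])))
c=P.mean(0)
plan(598,314,122,83)
plan(601,308,122,83)
E
```

```text
135 [604.2 313.4] len 122.0 w 11.575039514074476 11.090153439579604 yaw 82.50743534007186
140 [604.4 314.9] len 119.6 w 11.341594815111636 10.866487893729296 yaw 82.50743534007181
145 [604.6 316.5] len 117.1 w 11.108150116148902 10.642822347879102 yaw 82.5074353400718
lin [ 0.0029 -0.0054  0.1377] rot [-0.02  0.03 -0.08] dist 138 from [603.1 310.5 259.7] [-180.     0.    82.9] gap 50.1 t 24.75 j [23. 19. 70. -0. 90. 30.]
lin [-0.0027 -0.0017  0.1377] rot [-0.02  0.03 -0.08] dist 138 from [603.1 310.5 259.7] [-180.     0.    82.9] gap 50.1 t 24.75 j [23. 19. 70. -0. 90. 30.]
```

>>> servo_tool(fingers=[0.05,0.05,0.05,0.05,0.05,0.05,0.02,0.005,0.005,0.005], linear=[[0.004,0.001,0.02],[0.0045,0.001,0.05],[0.0045,0.001,0.085],[0.0045,0.001,0.115],[0.0045,0.001,0.132],[0.0045,0.001,0.139],[0.0045,0.001,0.139],[0.0045,0.001,0.139],[0.0045,0.001,0.139],[0.0045,0.001,0.139]], rotation=[[0,0,0.4],[0,0,0.4],[0,0,0.4],[0,0,0.4],[0,0,0.4],[0,0,0.4],[0,0,0.4],[0,0,0.4],[0,0,0.4],[0,0,0.4]], force=60)

```text
time: 25.75
tool_pos: [606.1, 316.8, 123.4]
tcp_rot: [179.8, -0.1, 82.6]
ft_force: [-1.3, 0.1, 7.6]
finger_gap: 11.4
grip_force: 59.8
```

>>> servo_tool(fingers=[0.005,0.005,0.005], linear=[[0,0,0],[0,0,0],[0,0,0]], rotation=[[0,0,0],[0,0,0],[0,0,0]])

```text
time: 26.05
tool_pos: [606.1, 316.8, 123.3]
tcp_rot: [179.8, -0.1, 82.6]
ft_force: [-1.9, -0.9, 6.4]
finger_gap: 11.3
grip_force: 59.8
```

>>> servo_tool(fingers=[0.005,0.005,0.005,0.005,0.005,0.005,0.005,0.005], linear=[[0,0,-0.005],[0,0,-0.015],[0,0,-0.035],[0,0,-0.06],[0,0,-0.09],[0,0,-0.12],[0,0,-0.14],[0,0,-0.15]], rotation=[[0,0,0],[0,0,0],[0,0,0],[0,0,0],[0,0,0],[0,0,0],[0,0,0],[0,0,0]])

```text
time: 26.85
tool_pos: [605.8, 316.6, 274.6]
tcp_rot: [179.8, -0.1, 82.6]
ft_force: [-0.4, -0.4, -2.0]
finger_gap: 11.1
grip_force: 58.6
```

```bash
cat > rest.py <<'E'
from h import *
O=np.array([457.9,103.3]);RZ=Ro.from_euler('z',-6.9,degrees=True)
G=16.7   # TCP below panel top edge
def tcp(th,xB,zB):
    t=np.radians(th);u=np.array([-np.sin(t),0,np.cos(t)]);n=np.array([np.cos(t),0,np.sin(t)])
    p=np.array([xB,0,zB])+(130-G)*u+6*n
    w=RZ.apply(p)+[*O,0]
    tilt=RZ*Ro.from_euler('y',-th,degrees=True)*RZ.inv()
    return w,tilt
def go(th,xB,zB):
    w,t=tcp(th,xB,zB); print('target',np.round(w,1)); plan(*w,83.1,t)
E
python3 - <<'E'
from rest import *
print(r.sense()['ft_force'])
go(0,8,150); go(12,5,60)
E
```

```text
[-0.42522312 -0.37722895 -1.96807707]
target [471.8 101.6 263.3]
lin [-0.2305 -0.1052  0.0104] rot [ 0.23 -0.13 -0.52] dist 254 from [605.8 316.6 274.6] [ 1.798e+02 -1.000e-01  8.260e+01] gap 11.1 t 26.85 j [23. 20. 68. -0. 91. 31.]
target [445.3 104.8 172.1]
lin [-0.231  -0.1322  0.1015] rot [-11.77  -0.07  -0.53] dist 285 from [605.8 316.6 274.6] [ 1.798e+02 -1.000e-01  8.260e+01] gap 11.1 t 26.85 j [23. 20. 68. -0. 91. 31.]
```

>>> servo_tool(fingers=[0.005,0.005,0.005,0.005,0.005,0.005,0.005,0.005,0.005,0.005], linear=[[-0.012,-0.006,0],[-0.04,-0.018,0.001],[-0.075,-0.034,0.003],[-0.11,-0.05,0.004],[-0.145,-0.066,0.006],[-0.18,-0.082,0.008],[-0.207,-0.095,0.009],[-0.224,-0.102,0.01],[-0.229,-0.105,0.01],[-0.229,-0.105,0.01]], rotation=[[0,0,0],[0,0,0],[0,0,0],[0,0,-0.2],[0,0,-0.3],[0,0,-0.5],[0.2,0,-0.5],[0.2,-0.1,-0.5],[0.2,-0.1,-0.5],[0.2,-0.1,-0.5]])

```text
time: 27.85
tool_pos: [471.0, 102.4, 260.7]
tcp_rot: [-179.8, 0.1, 83.0]
ft_force: [0.2, 0.2, -2.1]
finger_gap: 11.2
grip_force: 59.0
```

```bash
python3 - <<'E'
from rest import *
go(12,5,60); go(12,5,20)
s=snap('side','s1'); t=snap('wrist','w12')
A=cv2.resize(s['frame'][170:290,150:310],(400,300),interpolation=cv2.INTER_CUBIC);B=cv2.resize(t['frame'],(400,300))
cv2.imwrite('pics/v12.png',np.hstack([A,B])[:,:,::-1])
E
```

```text
target [445.3 104.8 172.1]
lin [-0.0005 -0.0254  0.0887] rot [-12.21   0.1   -0.07] dist 92 from [471.  102.4 260.7] [-1.798e+02  1.000e-01  8.300e+01] gap 11.2 t 27.85 j [  6. -11. 102.  -0.  89.  13.]
target [445.3 104.8 132.1]
lin [-0.0005 -0.0253  0.1287] rot [-12.21   0.1   -0.07] dist 131 from [471.  102.4 260.7] [-1.798e+02  1.000e-01  8.300e+01] gap 11.2 t 27.85 j [  6. -11. 102.  -0.  89.  13.]
```

View pics/v12.png

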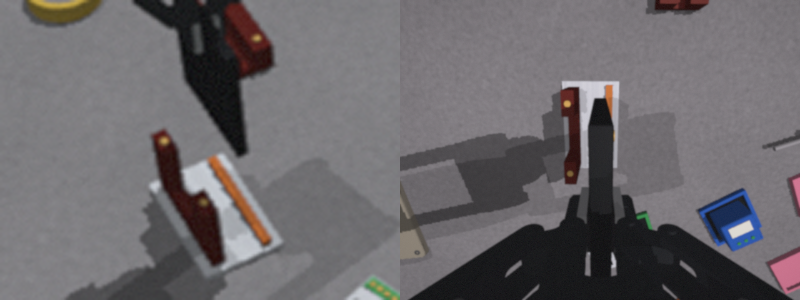

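The panel hangs vertical over the channel. In the wrist half its far top corner is at about full-frame (320,200), and the rest lies below.

```bash
python3 - <<'E'
from rest import *
t=load('w12'); st=r.sense();R0=Ro.from_euler('xyz',st['tcp_rot'],degrees=True)
g=cv2.cvtColor(t['frame'],cv2.COLOR_RGB2GRAY); print([(v,int(g[v,320])) for v in range(150,215,3)])
for v,z in((196,16.7),(200,16.7),(204,16.7),(156,-113.3),(160,-113.3)): print(v,z,R0.inv().apply(onz(t,320,v,st['tool_pos'][2]+z)-st['tool_pos'])[:2])
E
```

```text
[(150, 210), (153, 209), (156, 166), (159, 25), (162, 21), (165, 15), (168, 22), (171, 24), (174, 21), (177, 17), (180, 21), (183, 16), (186, 23), (189, 25), (192, 21), (195, 24), (198, 26), (201, 28), (204, 41), (207, 40), (210, 41), (213, 41)]
196 16.7 [58.74095606 -0.51105447]
200 16.7 [57.60082877 -0.51208564]
204 16.7 [56.45313933 -0.51312365]
156 -113.3 [57.47837653 -0.93028731]
160 -113.3 [55.10767345 -0.93243146]
```

>>> servo_tool(fingers=[0.005,0.005,0.005,0.005,0.005,0.005,0.005,0.005,0.005,0.005], linear=[[0.001,-0.006,0.008],[0.002,-0.014,0.025],[0.0025,-0.021,0.045],[0.0025,-0.0253,0.066],[0.0025,-0.0253,0.085],[0.0025,-0.0253,0.1],[0.0025,-0.0253,0.112],[0.0025,-0.0253,0.12],[0.0025,-0.0253,0.122],[0.0025,-0.0253,0.122]], rotation=[[-2,0,0],[-5,0,0],[-8,0,0],[-11,0,0],[-12.2,0.1,0],[-12.2,0.1,0],[-12.2,0.1,0],[-12.2,0.1,0],[-12.2,0.1,0],[-12.2,0.1,0]])

```text
time: 28.95
tool_pos: [446.2, 108.2, 139.0]
tcp_rot: [168.0, 0.0, 83.1]
ft_force: [0.2, -0.9, -1.6]
finger_gap: 11.2
grip_force: 59.1
```

```bash
python3 - <<'E'
from rest import *
go(12,5,10); print(r.sense()['ft_force'])
s=snap('side','s2')
cv2.imwrite('pics/v13.png',cv2.resize(s['frame'][180:290,170:290],(654,600),interpolation=cv2.INTER_CUBIC)[:,:,::-1])
E
```

```text
target [445.3 104.8 122.1]
lin [-0.0034 -0.004   0.0164] rot [-0.02  0.   -0.01] dist 17 from [446.2 108.2 139. ] [168.    0.   83.1] gap 11.2 t 28.95 j [ 10. -22. 125.  -4.  66.  18.]
[ 0.16120055 -0.92901057 -1.61279826]
```

View pics/v13.png

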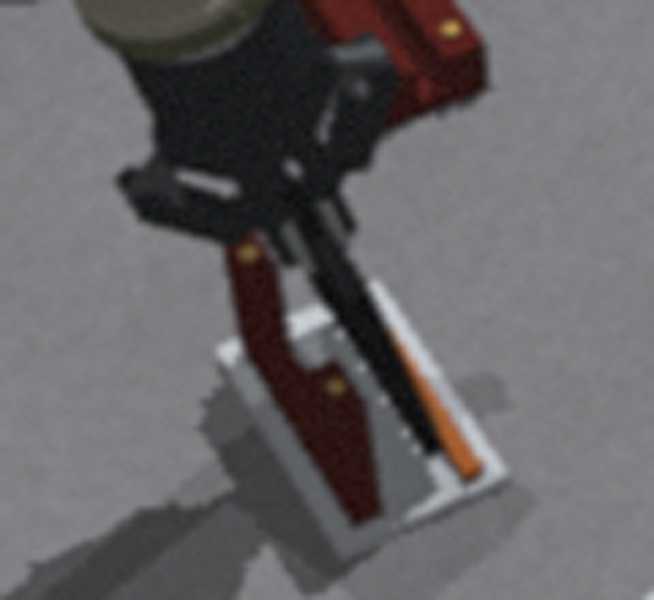

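The panel is tilted about 12° inside the lip, its foot still above the plate, near corner at crop (432,452), lip at (440,400). There is clearance on both sides.

>>> servo_tool(fingers=[0.005,0.005,0.005,0.005,0.005,0.005,0.005], linear=[[0,-0.001,0.004],[0,-0.002,0.008],[0,-0.003,0.012],[0,-0.0035,0.0145],[0,-0.004,0.016],[0,-0.004,0.0165],[0,-0.004,0.0165]], rotation=[[0,0,0],[0,0,0],[0,0,0],[0,0,0],[0,0,0],[0,0,0],[0,0,0]])

```text
time: 29.7
tool_pos: [445.5, 108.1, 121.9]
tcp_rot: [168.0, 0.0, 83.1]
ft_force: [-0.6, 0.5, -1.3]
finger_gap: 11.2
grip_force: 59.1
```

```bash
python3 - <<'E'
from rest import *
go(12,5,8); print(r.sense()['ft_force'])
E
```

```text
target [445.3 104.8 120.1]
lin [-0.0033 -0.0002  0.0019] rot [ 0.    0.   -0.01] dist 4 from [445.5 108.1 121.9] [168.    0.   83.1] gap 11.2 t 29.7 j [ 10. -21. 126.  -4.  63.  18.]
[-0.57012078  0.54063083 -1.27487135]
```

>>> servo_tool(fingers=[0.005,0.005,0.005,0.005], linear=[[0,-0.0003,0.001],[0,-0.0004,0.0015],[0,-0.0005,0.002],[0,-0.0005,0.0022]], rotation=[[0,0,0],[0,0,0],[0,0,0],[0,0,0]])

```text
time: 30.1
tool_pos: [445.7, 108.1, 120.1]
tcp_rot: [168.0, -0.0, 83.1]
ft_force: [-2.4, 0.4, 3.5]
finger_gap: 11.5
grip_force: 60.0
```

```bash
python3 - <<'E'
from rest import *
go(14.5,5.4,8.3);go(17,5.4,8.3)
E
```

```text
target [440.9 105.4 119.5]
lin [-0.0033 -0.0045 -0.0004] rot [-2.48  0.   -0.01] dist 6 from [445.7 108.1 120.1] [168.   -0.   83.1] gap 11.5 t 30.1 j [ 10. -20. 126.  -4.  63.  18.]
target [436.1 105.9 118.4]
lin [-0.0033 -0.0094 -0.0003] rot [-4.98  0.   -0.01] dist 10 from [445.7 108.1 120.1] [168.   -0.   83.1] gap 11.5 t 30.1 j [ 10. -20. 126.  -4.  63.  18.]
```

>>> servo_tool(fingers=[0.005,0.005,0.005,0.005,0.005,0.005,0.005], linear=[[0,-0.0018,-0.0002],[0,-0.0036,-0.0003],[0,-0.0055,-0.0004],[0,-0.0075,-0.0004],[0,-0.0094,-0.0003],[0,-0.0094,-0.0003],[0,-0.0094,-0.0003]], rotation=[[-1,0,0],[-2,0,0],[-3,0,0],[-4,0,0],[-5,0,0],[-5,0,0],[-5,0,0]])

```text
time: 30.8
tool_pos: [436.2, 109.3, 118.1]
tcp_rot: [163.0, -0.0, 83.1]
ft_force: [-0.3, -0.1, 0.8]
finger_gap: 11.5
grip_force: 59.5
```

```bash
python3 - <<'E'
from rest import *
go(17.5,5.4,8.3); print(r.sense()['ft_force'])
s=snap('side','s3');t=snap('wrist','w14')
A=cv2.resize(s['frame'][180:290,170:290],(436,400),interpolation=cv2.INTER_CUBIC);B=cv2.resize(t['frame'][90:390,160:433],(364,400))
cv2.imwrite('pics/v14.png',np.hstack([A,B])[:,:,::-1])
E
```

```text
target [435.1 106.1 118.2]
lin [-0.0034 -0.0006 -0.0002] rot [-0.48 -0.01  0.  ] dist 3 from [436.2 109.3 118.1] [163.   -0.   83.1] gap 11.5 t 30.8 j [ 12. -27. 131.  -6.  59.  21.]
[-0.30936147 -0.0856692   0.8055649 ]
```

View pics/v14.png

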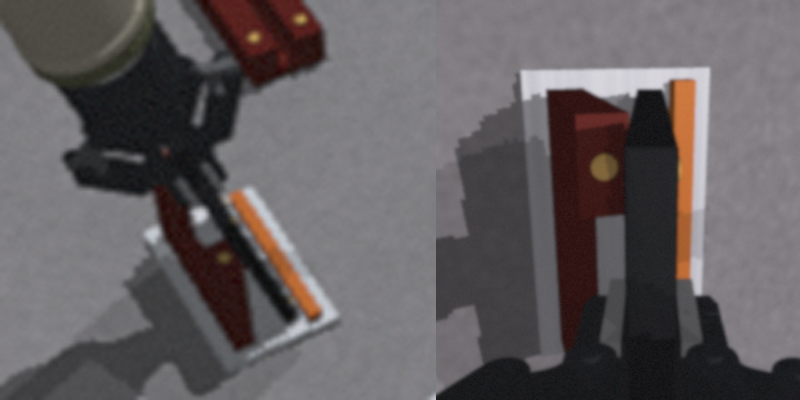

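The panel leans with its foot just inside the lip, side crop (292,318), lip end (318,318). Its back is almost at the post top, wrist crop (625,210). I'll ease on until it makes contact.

>>> servo_tool(fingers=[0.005,0.005,0.005,0.005], linear=[[0,-0.0005,0],[0,-0.001,0],[0,-0.0015,0],[0,-0.0015,0]], rotation=[[-0.2,0,0],[-0.5,0,0],[-0.8,0,0],[-0.8,0,0]])

```text
time: 31.3
tool_pos: [435.2, 109.4, 117.8]
tcp_rot: [162.1, -0.0, 83.1]
ft_force: [2.9, -0.1, -0.4]
finger_gap: 11.2
grip_force: 59.5
```

>>> servo_tool(fingers=[0.014,0.018,0.024,0.032,0.04,0.04,0.04,0.04,0.04,0.04], linear=[[0,0,0],[0,0,0],[0,0,0],[0,0,0],[0,0,0],[0,0,-0.01],[0,0,-0.03],[0,0,-0.06],[0,0,-0.09],[0,0,-0.1]], rotation=[[0,0,0],[0,0,0],[0,0,0],[0,0,0],[0,0,0],[0,0,0],[0,0,0],[0,0,0],[0,0,0],[0,0,0]])

```text
time: 32.3
tool_pos: [405.3, 113.6, 217.1]
tcp_rot: [161.9, -0.1, 83.1]
ft_force: [0.2, -0.2, -0.1]
finger_gap: 40.1
grip_force: 0.0
```

>>> servo_tool(fingers=[0.04,0.04,0.04,0.04,0.04,0.04], linear=[[0,0,-0.02],[0,0,-0.045],[0,0,-0.065],[0,0,-0.08],[0,0,-0.08],[0,0,-0.08]], rotation=[[0,0,0],[0,0,0],[0,0,0],[0,0,0],[0,0,0],[0,0,0]])

```text
time: 32.9
tool_pos: [380.3, 116.0, 288.4]
tcp_rot: [162.2, 0.0, 83.1]
ft_force: [-0.3, -0.2, 0.2]
finger_gap: 40.0
grip_force: 0.0
```

```bash
python3 - <<'E'
from rest import *
print(r.sense()['tool_pos'])
s=snap('side','s4');t=snap('wrist','w15');snap('top','top2')
A=cv2.resize(s['frame'][180:290,170:290],(400,366),interpolation=cv2.INTER_CUBIC);B=cv2.resize(t['frame'][:,107:533],(400,450))
A=np.vstack([A,np.zeros((84,400,3),np.uint8)])
cv2.imwrite('pics/v15.png',np.hstack([A,B])[:,:,::-1])
E
```

```text
[380.2812954  116.02992302 288.44584177]
```

View pics/v15.png

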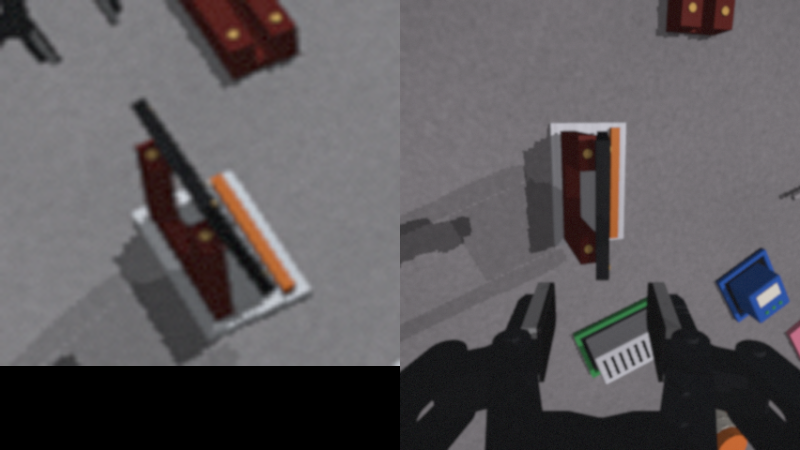

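The panel leans on both posts, its foot just inside the amber lip: side crop (268,292), wrist-half top edge from (603,135) to (602,279).

```bash
python3 - <<'E'
from rest import *
t=load('w15')
g=cv2.cvtColor(t['frame'],cv2.COLOR_RGB2GRAY)[:,322].astype(int)
print(g[130:165].tolist(),g[285:305].tolist())
for v in(148,152,296,298): print(v,np.round(RZ.inv().apply(onz(t,322,v,133)-[*O,0]),1))
T0,T2=load('top0'),load('top2')
for k in('yellow','orange'):
    for T in(T0,T2): print(k,[(tuple(rectz(T,q,40)[:2]),cv2.boundingRect(q)) for q in blobs(T,*R[k]) if cv2.boundingRect(q)[0]>440 or k=='yellow'])
E
```

```text
[145, 174, 191, 195, 197, 196, 195, 194, 187, 157, 102, 51, 25, 21, 26, 23, 14, 16, 21, 25, 28, 35, 36, 37, 36, 32, 35, 33, 36, 37, 32, 36, 32, 38, 34] [33, 33, 33, 28, 30, 32, 31, 29, 33, 29, 29, 35, 36, 61, 86, 106, 112, 114, 116, 116]
148 [-28.9  62.  133. ]
152 [-28.9  59.1 133. ]
296 [-28.7 -56.2 133. ]
298 [-28.7 -58.  133. ]
yellow [((np.float64(494.7), np.float64(487.5)), (149, 270, 28, 29))]
yellow [((np.float64(494.5), np.float64(487.5)), (149, 270, 28, 29))]
orange [((np.float64(474.1), np.float64(-507.2)), (475, 284, 19, 35))]
orange [((np.float64(474.1), np.float64(-507.2)), (475, 284, 19, 35))]
```

```bash
python3 -c "
from bench import r
print(r.hand_in())"
```

```text
the job is handed in; nothing more can be done
None
```

I handed the job in after about 33 s of robot time: the power supply, control box and jar are in their matching trays, the display module leans about 18° on both posts, centred to about 1 mm with its foot just inside the lip, and the tape and amber block have not moved.

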